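# Pack the lug-plate kit into its sloping tray

## Robot

A 6-joint arm with a two-finger parallel gripper is mounted at the origin on the work surface. World frame = base frame: x ahead of the robot, y to its left, z up, the work surface at z = 0. Lengths are in m, angles in degrees, forces in N, time in s.
With the tool pointing down it reaches from about 0.35 to 0.875 m from the base axis. Payload 4.2 kg.
Tool frame: the origin (TCP) lies on the front face of the gripper's body, between the roots of the fingers; the fingertips stand 70 mm ahead of it and the grasp point (between the pads) lies 51 mm ahead of it; z points along the fingers, y is the line along which they close (so a half turn about z gives the same grasp; the last joint's range is limited). The gripper opens to 87 mm and grips with 3 to 60 N. Pads are 19 mm wide; open, the fingers measure 117 mm over their backs; the gripper's body (75 mm by 190 mm) begins 51 mm behind the grasp point.
Start: joints at [91.708, 22.042, 0.453, 0, -68.411, -14.817], TCP at [0.142, 0.609, 0.292] pointing down, gripper open.
Joint ranges: [-179.83, 179.83], [-69.29, 118.12], [-61.27, 80.66], [-181.25, 117.63], [-171.15, -9.14], [-177.46, 177.46]. Speed limits (degrees/s): [159.86, 159.86, 180, 180, 180, 180].

## Interface

Orientations are given as a 3x3 rotation matrix whose columns are the frame's x, y, z axes.
In Python, from station import r gives the robot as it stands.
- The arm moves only by the shell command python3 -m pendant 'ROWS' [OPENING]. ROWS is JSON, a list of rows, each a list of 2 entries, a list of its own where there are three numbers: the shift along the tool's x, y, z in mm, then the turn, a rotation vector about the tool's x, y, z in rad. A call has 1 to 10 rows; each row is the pose to reach, as a shift and turn from the pose commanded when the call began, along the tool's axes at that moment; what a row does not reach only later rows make up. A row lasts 1/10 s, in which the tool goes at most 50 mm and 8.59 degrees, less where a joint would pass 70% of its speed; a pose out of reach is approached as far as the arm can. A call with a gripper value outside its range is refused whole. OPENING is the opening, from 0 (shut) to 1 (fully open), set as the call begins (- or left out, the last holds). The fingers move at their own pace and stop on an object; the grip force is fixed at half the most. Time passes only in rows, so rows that repeat a pose let the fingers close. It gives the time, the measured TCP pose, the force, the opening and the grip force at its end, in the units of the state.
- r.sense(): the state, without advancing time (a new reading comes with each control period).
- r.capture(name): name is "scene" or "top" or "wrist"; returns a dict with "frame" (420x560x3 uint8, red, green, blue), "vertical_fov" (degrees; the focal length in pixels is half the picture's height over the tangent of half this angle, whatever the lens; pixels are square), "cx", "cy" (the principal point, pixels), "rvec" (rotation vector, rad) and "tvec" (3), from world to camera coordinates, as OpenCV has them. Camera axes: x right, y down, z forward; pixel columns grow to the right and rows downward; lengths in m; the calibration is good to about 2 mm. The wrist camera is an equidistant fisheye: a pixel r from the principal point sees the ray r / f radians off the axis. A picture is of the moment at which its call begins. There is no depth.
- r.finish_job(): hands the job in; it is judged then, once.
The state is a dict: "time_s": time; "joints": joint angles; "joint_velocities": joint speeds; "effort": joint torques, N m; "tcp_pos": TCP position; "ee_rot": TCP orientation; "wrist_force": force on the tool from outside, world axes, zero at the start; "moment": the same for the moment, N m; "gripper_width": opening from 0.0 (shut) to 1.0 (fully open); "gripper_force": force on a finger pad.
Only numpy, scipy, OpenCV 4.12 (cv2) and the standard library are available. Lean on these libraries where they do the work, as an engineer would, in place of code of your own. Each camera call takes 0.05 s, during which the arm holds its last target. There are 200 camera calls.

## Task

Pack the kit: put both L-shaped plates and the straight strip into the red sloping tray so that all three lie flat on its floor side by side, lugs up, which works only if they are turned to interlock. Only then swing the yellow latch handle towards the robot as far as it goes, so that its tongue reaches over the plates, and let go. Leave the bin of screws, the blue can and the spanner where they are.

Things in the scene. Friction and masses are not known exactly. Their poses are not given: they have to be found in the camera images.
- tray: open red tray, black floor, fixed on a steel stand; slopes 25 degrees, low edge to the robot (plus yaw). Inner floor 124 (own x) by 160 mm (own y); walls 5 mm thick, 16 mm high inside. Origin: centre of the inner floor, 60 mm over the bench. Own x up the slope, own y left along it, own z square out of the floor. Two Ls, one turned half round, make 72 x 144 mm; the strip beside them 108 x 144 mm
- plate_l1: brass-coloured L plate, 8 mm thick, about 0.36 kg, flat on the bench, yaw varies: leg 108 x 36 mm (own x -36 to 72, own y -18 to 18) with a 36 mm square foot (own x -36 to 0, own y 18 to 54). An upright blue lug on the leg, 24 mm along own x, 10 mm thick along own y, up to 56 mm above the underside, is the handle. Origin: on the underside, under the lug's middle; own z up. Both Ls are identical
- plate_l2: brass-coloured L plate, 8 mm thick, about 0.36 kg, flat on the bench, yaw varies: leg 108 x 36 mm (own x -36 to 72, own y -18 to 18) with a 36 mm square foot (own x -36 to 0, own y 18 to 54). An upright blue lug on the leg, 24 mm along own x, 10 mm thick along own y, up to 56 mm above the underside, is the handle. Origin: on the underside, under the lug's middle; own z up. Both Ls are identical
- strip: straight brass-coloured strip, 144 mm (own x) x 36 mm (own y) x 8 mm, about 0.36 kg, with an upright green lug in its middle, 24 mm along own x, 10 mm thick along own y, up to 56 mm above the underside, as the handle. Origin: on the underside, at the centre. Own z up. It starts flat on the bench at any yaw.
- latch (a joint): swing latch by the tray's left (+y) wall: angle (rad) about tray z, counter-clockwise seen from above: 0 (up to 0.3 at the start) = open, handle along tray +y, tongue outside the wall along tray -x; 1.57 = shut at its stop, handle along tray -x, tongue over the tray. Stays where left; about 1 N at the knob moves it. The 34 mm tongue passes 18 mm above the tray floor
- latch_pivot (a point): the latch's pivot, at x = 45, y = 97, z = 17 mm in the tray's frame, fixed
- latch_knob (a point): top centre of the black round knob on the latch's handle: 14 mm across, standing square to the tray floor, its top 52 mm above the tray floor (29 mm of it above the handle bar), 42 mm from the pivot axis
- screw_bin: bystander: open red bin of screws, 110 x 100 x 55 mm, origin under its centre
- oil_can: bystander: blue can with a pale label and lid, 60 mm across, 90 mm high, origin under its centre
- spanner: bystander: steel spanner, 160 mm long, lying along own x
Not all that is in view belongs to the job. What is shaped like the plate_l1 but purple is not meant.

How it is judged (in metres and radians):
On the way, in this order (a step that is already met when the one before it is completed fails the run):
1. all three plates lie flat on the tray floor while the latch is still open (z of plate_l1 in the frame of tray between -0.004 and 0.004 m and x of plate_l1 in the frame of tray between -0.062 and 0.062 m and y of plate_l1 in the frame of tray between -0.08 and 0.08 m and angle between the z axis of each of plate_l1, plate_l2, strip and the z axis of tray, either way round below 0.05 rad and z of plate_l2 in the frame of tray between -0.004 and 0.004 m and x of plate_l2 in the frame of tray between -0.062 and 0.062 m and y of plate_l2 in the frame of tray between -0.08 and 0.08 m and z of strip in the frame of tray between -0.004 and 0.004 m and x of strip in the frame of tray between -0.062 and 0.062 m and y of strip in the frame of tray between -0.08 and 0.08 m and value of joint latch below 0.6 rad), for 0.2 s.
2. the latch is swung shut (value of joint latch above 1.4 rad), for 0.2 s.
At the end, for the whole second after the job is handed in: Both L plates and the strip are inside the tray, flat on its floor (origin within 4 mm of the floor, square to it within 0.05 rad), at rest, lugs up; the latch stands within 0.17 rad of its shut stop (over 1.4 rad) (z of plate_l1 in the frame of tray between -0.004 and 0.004 m and x of plate_l1 in the frame of tray between -0.062 and 0.062 m and y of plate_l1 in the frame of tray between -0.08 and 0.08 m and angle between the z axis of each of plate_l1, plate_l2, strip and the z axis of tray, either way round below 0.05 rad and z of plate_l2 in the frame of tray between -0.004 and 0.004 m and x of plate_l2 in the frame of tray between -0.062 and 0.062 m and y of plate_l2 in the frame of tray between -0.08 and 0.08 m and z of strip in the frame of tray between -0.004 and 0.004 m and x of strip in the frame of tray between -0.062 and 0.062 m and y of strip in the frame of tray between -0.08 and 0.08 m and linear speed of each of plate_l1, plate_l2, strip below 0.01 m/s and value of joint latch above 1.4 rad); the robot touches nothing.
It fails at once if the red bin of screws is shifted by more than 30 mm (distance of screw_bin from where it was at the start of the episode above 0.03 m).
It fails at once if the blue can is shifted by more than 30 mm (distance of oil_can from where it was at the start of the episode above 0.03 m).
It fails at once if the spanner is shifted by more than 30 mm (distance of spanner from where it was at the start of the episode above 0.03 m).
It also fails if it takes over 72 s, if anything falls off the work surface, if the arm or the gripper's body presses on something with over 40 N, if the wrist force passes 120 N, or if a joint passes its speed limit or range.

## Working session

There is one attempt and no reset: what is moved stays moved. The work goes in short steps, Python scripts to look and compute and a shell command to move; the robot and the scene stay as the last step left them, time stands still between calls to the robot, and variables do not carry over. Pictures are saved under pics/ and viewed, at most 10 in all, crops included, and the job is handed in when it is done.

```bash
ls; mkdir -p pics; cat > h.py <<'E'
import numpy as np, cv2
from station import r
def cap(n,save=None):
    c=r.capture(n); c['R']=cv2.Rodrigues(np.array(c['rvec'],float))[0]; c['t']=np.array(c['tvec'],float).ravel()
    c['f']=c['frame'].shape[0]/2/np.tan(np.radians(c['vertical_fov'])/2); c['n']=n
    if save: cv2.imwrite('pics/'+save,c['frame'][:,:,::-1])
    return c
def ray(c,uv):
    d=(np.array(uv,float)-[c['cx'],c['cy']])/c['f']
    if c['n']=='wrist':
        th=np.hypot(*d); d=d/th*np.tan(th) if th>1e-9 else d
    v=c['R'].T@np.array([d[0],d[1],1]); return -c['R'].T@c['t'], v/np.linalg.norm(v)
def onz(c,uv,z):
    o,v=ray(c,uv); return o+v*(z-o[2])/v[2]
def proj(c,p):
    q=c['R']@np.array(p,float)+c['t']; d=q[:2]/q[2]
    if c['n']=='wrist':
        a=np.hypot(*d); d=d/a*np.arctan2(np.hypot(*q[:2]),q[2])
    return d*c['f']+[c['cx'],c['cy']]
E
python3 - <<'E'
from h import *
for n in('scene','top','wrist'):
    c=cap(n,n+'0.png'); print(n,c['f'],-c['R'].T@c['t'],c['R'][2])
s=r.sense();print(s['ee_rot'],s['time_s'],s['tcp_pos'])
E
```

```text
pics
scene 509.1732238485628 [1.59471635 0.28871929 0.83904052] [-0.76868221 -0.28285063 -0.57369258]
top 520.7685668971441 [ 0.47632395 -0.08639472  1.5828509 ] [ 0.08642601 -0.00140411 -0.99625728]
wrist 325.19226210127806 [0.20587426 0.59464682 0.38358119] [-0.23451964  0.05257748 -0.97068849]
[[ 9.73910441e-01 -2.26932527e-01 -2.83636456e-04]
 [-2.26932685e-01 -9.73909081e-01 -1.63055224e-03]
 [ 9.37892213e-05  1.65237824e-03 -9.99998630e-01]] 0.15 [0.14165577 0.60839593 0.29142596]
```

View pics/top0.png

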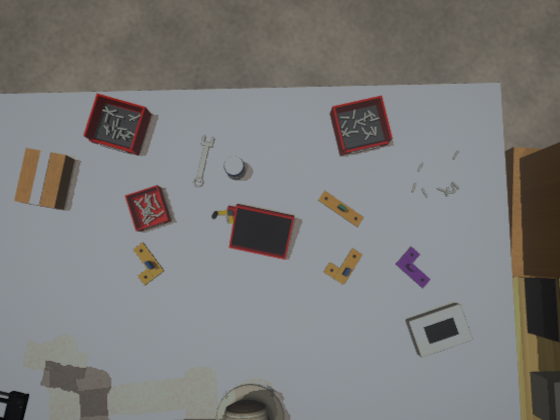

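View pics/scene0.png

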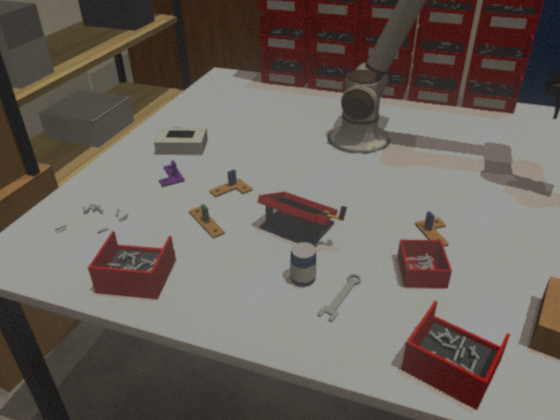

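The top view shows:
- Brass L plates at about (149,263) and (343,266).
- The strip at about (341,208).
- The purple decoy L at (413,267). It is the wrong colour, so it is not meant.
- The tray at (262,231).
- The latch at (225,214), with its black knob at (214,214).

The kit candidates are the two brass Ls and the brass strip. I'll check them in one crop and measure.

```bash
cat >> h.py <<'E'
def blobs(m,amin):
    m=m.astype(np.uint8); n,l,s,_=cv2.connectedComponentsWithStats(m,connectivity=8)
    out=[]
    for i in range(1,n):
        if s[i,4]>=amin: out.append((s[i,4],(l==i)))
    return sorted(out,key=lambda t:-t[0])
def hsv(c): return [x.astype(int) for x in cv2.split(cv2.cvtColor(c['frame'],cv2.COLOR_RGB2HSV))]
def brass(c):
    h,s,v=hsv(c); return (h>10)&(h<28)&(s>120)&(v>70)
def red(c):
    h,s,v=hsv(c); return ((h<7)|(h>172))&(s>130)&(v>60)
E
python3 - <<'E'
from h import *
c=cap('top')
f=c['frame']; cv2.imwrite('pics/crop.png',cv2.resize(f[175:300,120:440],None,fx=2.5,fy=2.5,interpolation=cv2.INTER_CUBIC)[:,:,::-1])
H,S,V=hsv(c)
def show(m,z,a,nm):
    for A,b in blobs(m,a):
        ys,xs=np.nonzero(b); ct=max(cv2.findContours(b.astype(np.uint8),0,1)[0],key=cv2.contourArea)
        rc=cv2.minAreaRect(ct); pts=[onz(c,p,z)[:2].round(3).tolist() for p in cv2.boxPoints(rc)]
        print(nm,A,(xs.mean().round(1),ys.mean().round(1)),onz(c,(xs.mean(),ys.mean()),z)[:2].round(4),pts)
show(brass(c),.008,60,'brass'); show(red(c),.067,100,'red')
show((H>95)&(H<125)&(S>80)&(V<170)&(V>30),.05,15,'blue'); show((H>40)&(H<90)&(S>80),.05,10,'green')
E
```

```text
brass 1301 (np.float64(518.0), np.float64(214.1)) [ 0.5871 -0.8254] [[0.404, -0.778], [0.793, -0.827], [0.786, -0.912], [0.397, -0.862]]
brass 767 (np.float64(52.4), np.float64(179.8)) [0.725  0.5881] [[0.65, 0.626], [0.81, 0.593], [0.8, 0.55], [0.64, 0.583]]
brass 712 (np.float64(27.0), np.float64(175.3)) [0.7406 0.6659] [[0.666, 0.702], [0.826, 0.67], [0.816, 0.63], [0.657, 0.662]]
brass 431 (np.float64(343.2), np.float64(266.5)) [ 0.4413 -0.2901] [[0.428, -0.231], [0.515, -0.289], [0.477, -0.347], [0.391, -0.289]]
brass 421 (np.float64(340.5), np.float64(208.4)) [ 0.617  -0.2879] [[0.645, -0.222], [0.672, -0.241], [0.589, -0.355], [0.563, -0.336]]
brass 420 (np.float64(147.2), np.float64(263.7)) [0.4632 0.2994] [[0.488, 0.37], [0.528, 0.314], [0.442, 0.252], [0.402, 0.308]]
red 528 (np.float64(117.6), np.float64(122.7)) [0.882  0.3719] [[0.837, 0.475], [0.974, 0.438], [0.926, 0.282], [0.789, 0.32]]
red 523 (np.float64(149.8), np.float64(209.5)) [0.6212 0.2769] [[0.665, 0.35], [0.693, 0.255], [0.589, 0.223], [0.561, 0.318]]
red 501 (np.float64(259.5), np.float64(228.8)) [ 0.5575 -0.0426] [[0.513, 0.073], [0.637, 0.045], [0.593, -0.143], [0.469, -0.114]]
red 320 (np.float64(358.2), np.float64(116.1)) [ 0.8855 -0.3421] [[0.917, -0.264], [0.948, -0.414], [0.817, -0.438], [0.787, -0.289]]
red 120 (np.float64(365.8), np.float64(146.4)) [ 0.7936 -0.3613] [[0.782, -0.286], [0.812, -0.426], [0.803, -0.428], [0.773, -0.288]]
blue 25 (np.float64(148.0), np.float64(264.6)) [0.4611 0.2868] [[0.467, 0.297], [0.473, 0.29], [0.455, 0.276], [0.449, 0.284]]
blue 23 (np.float64(346.4), np.float64(271.2)) [ 0.4283 -0.2937] [[0.421, -0.285], [0.438, -0.294], [0.434, -0.303], [0.417, -0.293]]
green 15 (np.float64(342.3), np.float64(207.0)) [ 0.6172 -0.2881] [[0.619, -0.279], [0.624, -0.282], [0.616, -0.298], [0.61, -0.295]]
```

View pics/crop.png

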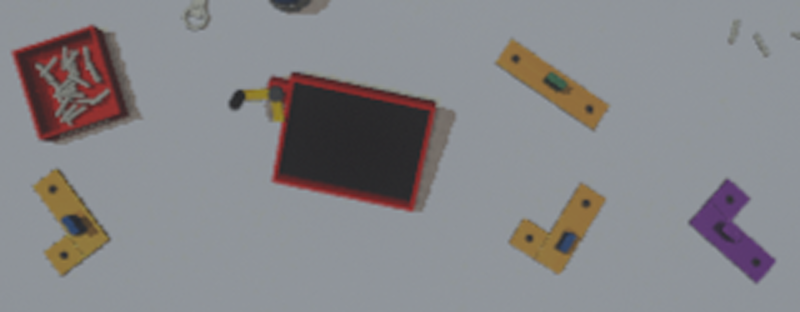

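The crop confirms it: the two brass Ls with blue lugs at about (75,225) and (565,240) in the crop, the brass strip with a green lug at (556,82), and the purple decoy at (728,232), which I leave alone. Next I fit the tray pose from its four rim corners.

```bash
cat >> h.py <<'E'
from scipy.optimize import least_squares
def Rt(yaw):
    a=np.radians(25); c,s=np.cos(yaw),np.sin(yaw)
    return np.array([[c,-s,0],[s,c,0],[0,0,1]])@np.array([[np.cos(a),0,-np.sin(a)],[0,1,0],[np.sin(a),0,np.cos(a)]])
def T(p,tr): return Rt(tr[2])@np.array(p,float)/1000+[tr[0],tr[1],.060]
RIM=[(67,85,16),(67,-85,16),(-67,-85,16),(-67,85,16)]
def fittray(c,px):
    q=least_squares(lambda t:np.concatenate([proj(c,T(p,t))-u for p,u in zip(RIM,px)]),[.55,-.04,-.2])
    return q.x,q.fun
E
python3 - <<'E'
from h import *
c=cap('top')
x,f=fittray(c,[(236.8,204.2),(294.8,215),(285.6,259),(228.8,247.8)]);print(x,np.degrees(x[2]),f.round(1))
h,s,v=hsv(c); k=(v<60); k[:190]=0;k[270:]=0;k[:,:205]=0;k[:,300:]=0
for A,b in blobs(k,8): ys,xs=np.nonzero(b);print(A,xs.mean(),ys.mean(),onz(c,(xs.mean(),ys.mean()),.1))
print('pred knob',[proj(c,T((45-42*np.sin(a),97+42*np.cos(a),52),x)) for a in(0,.3)], 'pivot',T((45,97,17),x))
s=r.sense(); Rr=s['ee_rot']; p=np.array(s['tcp_pos'])
for n,q in(('L1',(.461,.287,.2)),('L2',(.429,-.294,.2)),('S',(.617,-.288,.2))): print(n,(np.array(Rr).T@(np.array(q)-p)*1000).round())
E
```

```text
[ 0.55481515 -0.04954054 -0.21865488] -12.52800160641033 [-0.6  0.5 -0.2  1.2  0.4 -0.9  0.5 -0.9]
1976 260.8087044534413 231.23987854251013 [ 0.54864861 -0.04701586  0.1       ]
24 214.66666666666666 214.33333333333334 [0.60000175 0.08377009 0.1       ]
pred knob [array([214.17786137, 212.38979586]), array([214.23168634, 216.58093397])] pivot [0.60865542 0.03786164 0.09442505]
L1 [384. 241.  92.]
L2 [485. 814.  93.]
S [666. 765.  93.]
```

```bash
python3 -m pendant '[[[325,375,0],[0,0,1.05]],[[325,375,0],[0,0,1.05]],[[325,375,0],[0,0,1.05]],[[325,375,0],[0,0,1.05]],[[325,375,0],[0,0,1.05]],[[325,375,0],[0,0,1.05]],[[325,375,0],[0,0,1.05]],[[325,375,0],[0,0,1.05]],[[325,375,0],[0,0,1.05]],[[325,375,0],[0,0,1.05]]]' 0.4
cat > go.py <<'E'
import sys
from h import *
# go.py x y z yaw [tilt]: shift and turn (tool axes) to reach a tool-down pose, or 'tray' frame pose
from scipy.spatial.transform import Rotation as Ro
def delta(p,R):
    s=r.sense(); R0=np.array(s['ee_rot']); 
    print('t',s['time_s'],'j',np.round(s['joints'],0),'shift',(R0.T@(np.array(p)-s['tcp_pos'])*1000).round(1),'turn',Ro.from_matrix(R0.T@R).as_rotvec().round(3))
def down(yaw):
    a=np.radians(yaw); return np.array([[np.cos(a),np.sin(a),0],[np.sin(a),-np.cos(a),0],[0,0,-1]])
if __name__=='__main__':
    x,y,z,w=map(float,sys.argv[1:5]); delta((x,y,z),down(w))
E
python3 go.py .617 -.288 .29 -126
```

```text
time_s: 1.25
tcp_pos: [0.3736, 0.1677, 0.2926]
ee_rot: [[0.288, -0.958, 0.001], [-0.958, -0.288, 0.001], [-0.001, -0.001, -1.0]]
wrist_force: [0.4, 0.9, 0.2]
gripper_width: 0.401
gripper_force: 0.0
t 1.25 j [ 47.   0. -27.   0. -62. -30.] shift [ 506.5 -101.8    2.5] turn [-0.001  0.001  0.921]
```

```bash
python3 -m pendant '[[[480,-100,0],[0,0,0.92]],[[480,-100,0],[0,0,0.92]],[[480,-100,0],[0,0,0.92]],[[480,-100,0],[0,0,0.92]],[[480,-100,0],[0,0,0.92]],[[480,-100,0],[0,0,0.92]],[[480,-100,0],[0,0,0.92]],[[480,-100,0],[0,0,0.92]],[[480,-100,0],[0,0,0.92]],[[480,-100,0],[0,0,0.92]]]'
python3 - <<'E'
from h import *
c=cap('wrist','w1.png')
b=blobs(brass(c),300)
for A,m in b: ys,xs=np.nonzero(m); print(A,xs.mean(),ys.mean(),onz(c,(xs.mean(),ys.mean()),.008))
print('pred',proj(c,(.617,-.288,.056)), r.sense()['joints'])
E
python3 go.py .617 -.288 .25 -126
```

```text
time_s: 2.25
tcp_pos: [0.6079, -0.2638, 0.2917]
ee_rot: [[-0.589, -0.808, -0.0], [-0.808, 0.589, -0.0], [0.0, 0.0, -1.0]]
wrist_force: [0.3, 1.1, 0.6]
gripper_width: 0.4
gripper_force: 0.0
3217 259.858253030774 172.56139260180294 [ 0.61376523 -0.28840432  0.008     ]
2825 375.29699115044247 88.50407079646018 [ 0.4441551  -0.29141773  0.008     ]
2318 314.7653149266609 313.83822260569457 [ 0.66752986 -0.09367067  0.008     ]
pred [255.19196559 180.64745664] [ -9.79038314  26.12382705   6.59190545   0.15675484 -70.43455227
 -26.4832644 ]
t 2.3 j [-10.  26.   7.   0. -70. -26.] shift [ 11.8 -17.5  40.5] turn [-0.002 -0.002 -0.004]
```

View pics/w1.png

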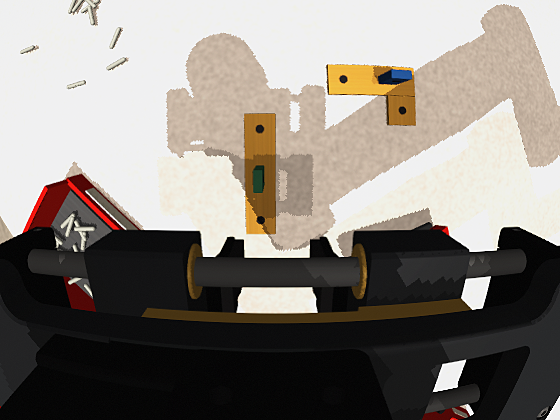

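The wrist view shows the strip at (260,173), with its screw holes at (260,129) and (261,220) and its green lug at (258,179). L2's lug is at (397,76). I'll use holes and mask moments for pose.

```bash
cat >> h.py <<'E'
def platepose(c,near,lug):
    """near: rough xy. lug 'green'/'blue'. holes (dark spots inside plate) at z=8mm, lug top-blob, edge corners"""
    best=min(blobs(brass(c),200),key=lambda t:np.hypot(*(onz(c,np.mean(np.nonzero(t[1]),1)[::-1],.008)[:2]-near)))
    m=best[1].astype(np.uint8); H,S,V=hsv(c)
    l=((S>70)&(V>20)&((H>40)&(H<95) if lug=='green' else (H>95)&(H<135)))
    d=cv2.dilate(m,np.ones((9,9)))
    lb=[b for A,b in blobs(l&(d>0),15)]
    full=cv2.morphologyEx(m|(lb[0].astype(np.uint8) if lb else 0),cv2.MORPH_CLOSE,np.ones((9,9)))
    ct=max(cv2.findContours(full,0,1)[0],key=cv2.contourArea)
    hol=[]
    for A,b in blobs((full>0)&(m==0)&(V<90)&~(lb[0] if lb else False),8):
        hol.append(onz(c,np.mean(np.nonzero(b),1)[::-1],.008)[:2].round(4).tolist()+[int(A)])
    P=np.array([onz(c,p[0],.008)[:2] for p in ct],np.float32)*1000
    rc=cv2.minAreaRect(P); ap=cv2.approxPolyDP(P.reshape(-1,1,2),9,True)[:,0]
    print('holes',hol,'\nrect',rc,'\npoly',ap.round().tolist())
    if lb:
        ys,xs=np.nonzero(lb[0]); print('lug top centre(approx)',onz(c,(xs.mean(),ys.mean()),.03).round(4))
    return ap
E
python3 - <<'E'
from h import *
c=cap('wrist'); platepose(c,(.617,-.288),'green'); platepose(c,(.444,-.29),'blue')
E
```

```text
holes [[0.6473, -0.2424, 52], [0.5837, -0.3301, 50], [0.6201, -0.2832, 44], [0.6272, -0.2837, 13], [0.6156, -0.2794, 12]] 
rect ((615.5489501953125, -286.26934814453125), (142.95489501953125, 35.647911071777344), 53.948917388916016) 
poly [[588.0, -354.0], [671.0, -240.0], [644.0, -219.0], [560.0, -334.0]]
lug top centre(approx) [ 0.6168 -0.2857  0.03  ]
holes [[0.4705, -0.3219, 44], [0.4301, -0.2522, 43], [0.4213, -0.2924, 25], [0.4162, -0.2853, 8]] 
rect ((451.0511474609375, -287.3095397949219), (71.65765380859375, 108.52454376220703), 56.71213150024414) 
poly [[476.0, -346.0], [495.0, -316.0], [437.0, -278.0], [454.0, -247.0], [426.0, -228.0], [387.0, -287.0]]
lug top centre(approx) [ 0.4234 -0.2919  0.03  ]
```

Both plates match the stated sizes: strip 143×35.6 mm, L2 72×108.5 mm. Strip centre is (0.6155, -0.2863) at yaw 53.95°. L2 origin is (0.426, -0.2925) at yaw -33.3°.

```bash
python3 go.py .6155 -.2863 .091 -126.05
```

```text
t 2.35 j [-10.  26.   6.   0. -70. -27.] shift [ 12.5 -18.4 199.1] turn [ 0.001 -0.001 -0.004]
```

```bash
python3 -m pendant '[[[12.5,-18.5,40],[0,0,-0.004]],[[12.5,-18.5,90],[0,0,-0.004]],[[12.5,-18.5,130],[0,0,-0.004]],[[12.5,-18.5,150],[0,0,-0.004]],[[12.5,-18.5,150],[0,0,-0.004]],[[12.5,-18.5,150],[0,0,-0.004]]]'
python3 go.py .6155 -.2863 .091 -126.05
```

```text
time_s: 2.95
tcp_pos: [0.6152, -0.2819, 0.143]
ee_rot: [[-0.583, -0.812, 0.001], [-0.812, 0.583, -0.001], [0.0, -0.001, -1.0]]
wrist_force: [0.6, -0.3, 1.5]
gripper_width: 0.402
gripper_force: 0.0
t 2.95 j [-11.  34.  -2.   0. -54. -25.] shift [ 3.4 -2.8 52. ] turn [-0.001 -0.     0.006]
```

```bash
python3 -m pendant '[[[3.5,-3,20],[0,0,0.006]],[[3.5,-3,45],[0,0,0.006]],[[3.5,-3,52],[0,0,0.006]],[[3.5,-3,52],[0,0,0.006]],[[3.5,-3,52],[0,0,0.006]]]'
python3 go.py .6155 -.2863 .091 -126.05
```

```text
time_s: 3.45
tcp_pos: [0.6163, -0.2869, 0.0924]
ee_rot: [[-0.589, -0.808, 0.003], [-0.808, 0.589, -0.001], [-0.001, -0.003, -1.0]]
wrist_force: [0.3, 0.4, 0.0]
gripper_width: 0.403
gripper_force: 0.0
t 3.45 j [-11.  38.  -4.   0. -48. -25.] shift [-0.   1.   1.4] turn [-0.003  0.001 -0.   ]
```

Good, closing, then lifting.

```bash
python3 -m pendant '[[[0,0,0],[0,0,0]],[[0,0,0],[0,0,0]],[[0,0,0],[0,0,0]],[[0,0,0],[0,0,0]],[[0,0,0],[0,0,0]],[[0,0,0],[0,0,0]]]' 0
python3 -m pendant '[[[0,0,-10],[0,0,0]],[[0,0,-40],[0,0,0]],[[0,0,-80],[0,0,0]],[[0,0,-120],[0,0,0]],[[0,0,-150],[0,0,0]],[[0,0,-150],[0,0,0]],[[0,0,-150],[0,0,0]]]'
cat > tr.py <<'E'
import sys
from go import *
from h import *
import json
# tr.py x y h : TCP pose with grasp point at tray (x,y), TCP at height h mm above floor; tool x=-tray y, tool y=-tray x
tr=json.load(open('tray.json')); R=Rt(tr[2])
p=T([float(a) for a in sys.argv[1:4]],tr); delta(p,np.column_stack([-R[:,1],-R[:,0],-R[:,2]])); print(p)
E
echo '[0.5548,-0.0495,-0.21865]' > tray.json
python3 tr.py -41 0 220; python3 go.py .5 -.05 .35 -102.5
```

```text
time_s: 4.05
tcp_pos: [0.6154, -0.2868, 0.0906]
ee_rot: [[-0.589, -0.808, 0.0], [-0.808, 0.589, -0.0], [-0.0, -0.001, -1.0]]
wrist_force: [-0.3, 0.7, 1.2]
gripper_width: 0.113
gripper_force: 30.0
time_s: 4.75
tcp_pos: [0.6145, -0.2863, 0.2399]
ee_rot: [[-0.59, -0.808, -0.0], [-0.808, 0.59, 0.001], [-0.001, 0.001, -1.0]]
wrist_force: [-0.1, 0.8, -4.2]
gripper_width: 0.113
gripper_force: 30.0
t 4.75 j [-11.  29.   5.  -0. -65. -25.] shift [-103.9  307.1   -1.7] turn [ 0.431 -0.089 -0.406]
[ 0.42776372 -0.02127224  0.24206036]
t 4.75 j [-11.  29.   5.  -0. -65. -25.] shift [-123.4  232.  -109.7] turn [ 0.001  0.001 -0.412]
```

```bash
python3 tr.py 0 110 230
```

```text
t 4.75 j [-11.  29.   5.  -0. -65. -25.] shift [-217.9  321.   -28. ] turn [ 0.431 -0.089 -0.406]
[0.48377239 0.07896535 0.26845079]
```

```bash
python3 -m pendant '[[[-30,30,-30],[0.06,-0.01,-0.06]],[[-60,80,-60],[0.431,-0.089,-0.406]],[[-100,140,-60],[0.431,-0.089,-0.406]],[[-125,180,-60],[0.431,-0.089,-0.406]],[[-150,225,-60],[0.431,-0.089,-0.406]],[[-185,270,-50],[0.431,-0.089,-0.406]],[[-218,321,-28],[0.431,-0.089,-0.406]],[[-218,321,-28],[0.431,-0.089,-0.406]],[[-218,321,-28],[0.431,-0.089,-0.406]],[[-218,321,-28],[0.431,-0.089,-0.406]]]'
python3 - <<'E'
from h import *
c=cap('wrist','w2.png')
tr=[0.5548,-0.0495,-0.21865]
print([proj(c,T(p,tr)).round(1) for p in RIM])
E
```

```text
time_s: 5.75
tcp_pos: [0.4825, 0.0789, 0.2656]
ee_rot: [[-0.213, -0.887, 0.408], [-0.977, 0.192, -0.094], [0.005, -0.419, -0.908]]
wrist_force: [-0.2, 0.2, -3.4]
gripper_width: 0.114
gripper_force: 30.0
[array([203.7, 174.4]), array([205.2,   3.1]), array([344.4,   3.7]), array([343.8, 175. ])]
```

View pics/w2.png

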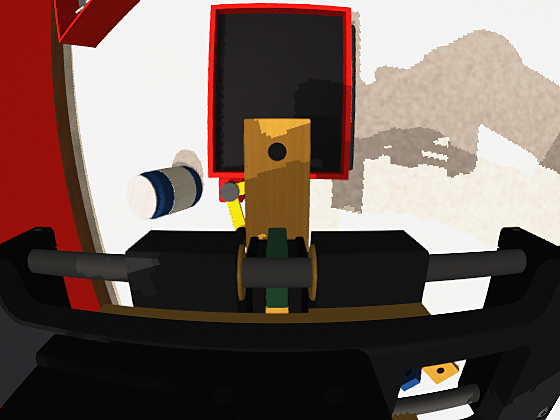

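The tray rim corners are at (207,178), (211,4), (351,8) and (354,178), the strip is held squarely, and the latch is at (232,195). I'll refine the corners and refit the tray.

```bash
python3 - <<'E'
from h import *
c=cap('wrist'); m=red(c); m[:, :180]=0; m[:,400:]=0; m[190:]=0
ys,xs=np.nonzero(blobs(m,100)[0][1]); P=np.c_[xs,ys]
# outer side edges per row/col in the undistorted plane
K=lambda p:np.array([ (lambda v:(c['R']@v)[:2]/(c['R']@v)[2])(ray(c,p)[1])])[0]
def line(pts): 
    U=np.array([K(p) for p in pts],np.float32); vx,vy,x,y=cv2.fitLine(U,cv2.DIST_HUBER,0,.001,.001).ravel(); return np.cross([x,y,1],[x+vx,y+vy,1])
L=line([(xs[ys==y].min()-.5,y) for y in range(20,165)]); Rr=line([(xs[ys==y].max()+.5,y) for y in range(20,165)])
Tp=line([(x,ys[xs==x].min()-.5) for x in range(222,342)]); B=line([(x,ys[xs==x].max()+.5) for x in list(range(316,345))])
def X(a,b):
    q=np.cross(a,b); q=q[:2]/q[2]; a=np.hypot(*q); return q/a*np.arctan(a)*c['f']+[c['cx'],c['cy']]
px=[X(B,L),X(Tp,L),X(Tp,Rr),X(B,Rr)]; print(np.round(px,1).tolist())
for P in (px,[(207,178),(211,4),(351,8),(354,178)]):
    x,f=fittray(c,P); print(x.round(4),np.degrees(x[2]).round(2),f.round(1))
E
```

```text
[[208.9, 174.9], [211.6, 5.3], [351.8, 7.6], [349.5, 180.0]]
[ 0.5502 -0.0457 -0.2338] -13.4 [-0.4  2.1  0.1 -1.3  0.3 -0.5 -0.5 -0.5]
[ 0.5496 -0.0455 -0.2195] -12.58 [ 3.1 -0.   0.1  0.8  0.5 -1.7 -3.1  0.7]
```

```bash
echo '[0.551,-0.0465,-0.2286]' > tray.json; python3 tr.py -37 0 150;python3 tr.py -37 0 98
```

```text
t 5.85 j [ 33.   2. -45.  37. -30. -76.] shift [105.6  40.7  77.1] turn [0.002 0.002 0.01 ]
[ 0.45659544 -0.02453517  0.18030929]
t 5.85 j [ 33.   2. -45.  37. -30. -76.] shift [105.7  40.6 129.1] turn [0.002 0.002 0.01 ]
[ 0.47799988 -0.02951527  0.13318129]
```

```bash
python3 -m pendant '[[[45,20,20],[0,0,0.01]],[[85,35,45],[0,0,0.01]],[[105,41,77],[0,0,0.01]],[[106,41,90],[0,0,0.01]],[[106,41,115],[0,0,0.01]],[[106,41,125],[0,0,0.01]],[[106,41,125],[0,0,0.01]],[[106,41,125],[0,0,0.01]]]'; python3 tr.py -37 0 91
```

```text
time_s: 6.65
tcp_pos: [0.4605, -0.0126, 0.173]
ee_rot: [[-0.245, -0.895, 0.372], [-0.969, 0.211, -0.131], [0.039, -0.393, -0.919]]
wrist_force: [-0.3, 0.0, -3.7]
gripper_width: 0.111
gripper_force: 30.0
t 6.65 j [   4.    7.  -61.   86.   -9. -103.] shift [10.2 -3.8 52.3] turn [ 0.033 -0.043 -0.002]
[ 0.48088124 -0.03018567  0.12683713]
```

The wrist is near singular here, with j5 at -9. I'll fit a quick kinematic model to see what the target pose needs.

```bash
cat > kin.py <<'E'
from h import *
from scipy.spatial.transform import Rotation as Ro
def fk(q,k):
    j=np.radians(q); h0,a0,L1,a3,L2,d6,lat=k
    E=lambda ax,a:Ro.from_euler(ax,a).as_matrix()
    e=j[2]-j[1]; u=np.array([a0+L1*np.sin(j[1]),lat,h0+L1*np.cos(j[1])])
    F=E('y',-e); w=u+F@np.array([L2,0,a3])
    A=F@E('x',sg[0]*j[3])@E('y',-j[4])   # x axis = tool axis
    p=w+A@np.array([d6,0,0]); B=E('z',j[0])
    return B@p,B@A
sg=[1]
D=[([91.708,22.042,.453,0,-68.411,-14.817],(.142,.609,.292)),
([47,0,-27,0,-62,-30],(.3736,.1677,.2926)),([-11,34,-2,0,-54,-25],(.6152,-.2819,.143)),([-11,38,-4,0,-48,-25],(.6163,-.2869,.0924)),
([-11,29,5,0,-65,-25],(.6145,-.2863,.2399)),([33,2,-45,37,-30,-76],(.4825,.0789,.2656))]
def fit():
    s=r.sense(); DD=D+[(s['joints'],s['tcp_pos'])]
    def res(k): return np.concatenate([(fk(q,k)[0]-p)*(3 if i in(0,6) else 1) for i,(q,p) in enumerate(DD)])
    best=None
    for g in(1,-1):
        sg[0]=g; o=least_squares(lambda k:np.r_[res(k)*1000, (np.array(k)-[.33,0,.4,0,.4,.2,-.16])*3],[.33,0,.4,0,.4,.2,-.16])
        ax=fk(s['joints'],o.x)[1][:,0]; er=np.linalg.norm(ax-np.array(s['ee_rot'])[:,2])
        print(g,o.x.round(3),'rms mm',np.sqrt(np.mean((res(o.x)*1000)**2)).round(1),'axis err',er.round(3))
        if best is None or er<best[0]: best=(er,g,o.x)
    sg[0]=best[1]; return best[2]
def ik(k,p,z,q0):
    lim=np.array([[-179,179],[-69,118],[-61.2,80.6],[-181,117.6],[-171,-9.2]],float)
    o=least_squares(lambda q:np.r_[(fk(np.r_[q,0],k)[0]-p)*10,fk(np.r_[q,0],k)[1][:,0]-z],np.clip(q0,lim[:,0]+.1,lim[:,1]-.1),bounds=(lim[:,0],lim[:,1]),x_scale=50)
    return o.x.round(1),(np.linalg.norm(fk(np.r_[o.x,0],k)[0]-p)*1000).round(1),np.degrees(np.linalg.norm(fk(np.r_[o.x,0],k)[1][:,0]-z)).round(2)
E
cat > t1.py <<'E'
from kin import *
k=fit(); tr=[.551,-.0465,-.2286]; z=-Rt(tr[2])[:,2]
s=r.sense(); print(np.round(s['joints'],1),s['time_s'])
for q in((0,0,200),(-37,0,130),(-37,0,91),(0,45,130),(0,45,91),(40,-42,91),(40,-42,130)):
    for q0 in([16,20,-50,60,-15],[5,10,-60,-150,-20],[20,10,-50,20,-30]): print(q,*ik(k,T(q,tr),z,q0))
E
python3 t1.py
```

```text
1 [ 0.296  0.091  0.56   0.025  0.311  0.437 -0.151] rms mm 46.5 axis err 0.319
-1 [-0.488  0.324  0.427  0.158  0.056 -0.246 -0.137] rms mm 59.7 axis err 0.0
[   4.4    6.8  -61.2   86.2   -9.2 -102.6] 6.65
(0, 0, 200) [  8.7  12.  -26.7  18.8 -29.2] 0.0 0.0
(0, 0, 200) [  8.7  12.  -26.7  18.8 -29.2] 0.0 0.0
(0, 0, 200) [  8.7  12.  -26.7  18.8 -29.2] 0.0 0.0
(-37, 0, 130) [  8.9   8.1 -61.1 105.5  -9.4] 0.0 0.0
(-37, 0, 130) [  13.5    9.5  -61.2 -181.    -9.2] 13.0 12.2
(-37, 0, 130) [  8.9   8.1 -61.1 105.5  -9.4] 0.0 0.0
(-37, 0, 91) [  5.1  11.9 -61.2 117.6 -17.1] 11.5 7.62
(-37, 0, 91) [  12.4   13.1  -61.2 -181.   -14. ] 5.9 12.31
(-37, 0, 91) [  5.1  11.9 -61.2 117.6 -17.1] 11.5 7.62
(0, 45, 130) [ 11.7  14.1 -46.7  58.8 -12. ] 0.0 0.0
(0, 45, 130) [  16.7   12.8  -61.2 -181.    -9.2] 37.3 12.35
(0, 45, 130) [ 11.7  14.1 -46.7  58.8 -12. ] 0.0 0.0
(0, 45, 91) [ 11.   16.1 -55.5 115.  -11. ] 0.0 0.0
(0, 45, 91) [  15.6   14.9  -61.2 -181.    -9.2] 7.6 11.56
(0, 45, 91) [ 11.   16.1 -55.5 115.  -11. ] 0.0 0.0
(40, -42, 91) [  1.5  20.3 -41.2  64.4  -9.2] 1.3 2.17
(40, -42, 91) [   5.4   17.5  -57.8 -181.    -9.2] 30.0 7.54
(40, -42, 91) [  1.5  20.3 -41.2  64.4  -9.2] 1.3 2.17
(40, -42, 130) [  2.8  18.6 -32.9  25.1 -15.8] 0.0 0.0
(40, -42, 130) [  2.8  18.6 -32.9  25.1 -15.8] 0.0 0.0
(40, -42, 130) [  2.8  18.6 -32.9  25.1 -15.8] 0.0 0.0
```

```bash
python3 - <<'E'
s=open('kin.py').read()
s=s.replace("h0,a0,L1,a3,L2,d6,lat=k","h0,a0,L1,a3,L2,d6,lat,b,dw=k").replace("u=np.array([a0+L1*np.sin(j[1]),lat,h0+L1*np.cos(j[1])])","u=np.array([a0,lat,h0])+E('y',j[1])@np.array([b,0,L1])").replace("A@np.array([d6,0,0])","A@np.array([d6,dw,0])").replace("sg=[1]","sg=[-1]")
i=s.index("    best=None"); l=s.index("def ik")
s=s[:i]+"""    K0=[.33,0,.4,0,.4,.2,-.16,0,0]
    o=least_squares(lambda k:np.r_[res(k)*1000,(np.array(k)-K0)*5],K0,bounds=([0,-.3,.15,-.2,.15,.05,-.4,-.2,-.4],[.7,.3,.8,.2,.8,.5,.4,.2,.4]))
    print(o.x.round(3),(res(o.x)*1000).reshape(-1,3).round(0).tolist())
    return o.x
"""+s[l:]
open('kin.py','w').write(s)
E
python3 t1.py
```

```text
[ 0.154  0.011  0.562 -0.001  0.417  0.232 -0.001 -0.006 -0.16 ] [[1.0, -2.0, -3.0], [3.0, 1.0, 1.0], [-1.0, -1.0, 3.0], [2.0, 3.0, -3.0], [5.0, 2.0, 6.0], [1.0, -1.0, 0.0], [-0.0, 0.0, 0.0]]
[   4.4    6.8  -61.2   86.2   -9.2 -102.6] 6.65
(0, 0, 200) [ 19.    1.  -50.4  38.1 -21.3] 0.0 0.0
(0, 0, 200) [ -22.9    0.8  -51.  -181.    -9.2] 9.0 22.92
(0, 0, 200) [ 19.    1.  -50.4  38.1 -21.3] 0.0 0.0
(-37, 0, 130) [  5.6   8.4 -60.1  77.6  -9.2] 1.7 4.47
(-37, 0, 130) [ -23.1    9.7  -52.3 -181.    -9.2] 5.2 13.23
(-37, 0, 130) [  5.6   8.4 -60.1  77.6  -9.2] 1.7 4.47
(-37, 0, 91) [ -8.3  14.2 -59.  117.6  -9.2] 1.7 7.18
(-37, 0, 91) [ -22.7   15.5  -50.4 -181.    -9.2] 3.5 9.56
(-37, 0, 91) [ -8.3  14.2 -59.  117.6  -9.2] 1.7 7.18
(0, 45, 130) [  7.8  10.3 -56.   82.   -9.2] 0.4 1.16
(0, 45, 130) [ -17.1   11.4  -47.6 -181.    -9.2] 5.7 15.26
(0, 45, 130) [  7.8  10.3 -56.   82.   -9.2] 0.4 1.16
(0, 45, 91) [ -1.   15.5 -55.  108.7  -9.2] 0.9 4.12
(0, 45, 91) [ -16.9   16.7  -45.9 -181.    -9.2] 4.3 11.73
(0, 45, 91) [ -1.   15.5 -55.  108.7  -9.2] 0.9 4.12
(40, -42, 91) [  5.9  15.8 -46.9  43.7  -9.2] 1.1 3.52
(40, -42, 91) [ -25.9   16.6  -43.4 -181.    -9.2] 5.2 15.67
(40, -42, 91) [  5.9  15.8 -46.9  43.7  -9.2] 1.1 3.52
(40, -42, 130) [  4.7  10.6 -50.2  53.2  -9.2] 0.1 0.31
(40, -42, 130) [ -26.3   11.5  -45.1 -181.    -9.2] 6.6 18.96
(40, -42, 130) [  4.7  10.6 -50.2  53.2  -9.2] 0.1 0.31
```

```bash
cat > t2.py <<'E'
from kin import *
k=fit(); tr=[.551,-.0465,-.2286]; R=Rt(tr[2]); print(k.tolist())
for q in((-37,0),(0,42),(40,-42)):
  for ph in range(-40,41,5):
    a=np.radians(ph); z=-R[:,2]*np.cos(a)-R[:,1]*np.sin(a)  # tool z leans by ph towards tool x (= -tray y)
    out=[]
    for h in (91,200):
        g=T((*q,40),tr)-z*(h-40)/1000
        so={}
        for q0 in([16,20,-50,60,-15],[5,10,-60,-150,-20],[20,10,-50,0,-30],[-20,10,-50,-90,-20]):
            s,e1,e2=ik(k,g,z,q0)
            if e1<.5 and e2<.3: so[tuple(s.round(0).astype(int).tolist())]=1
        out.append(list(so))
    print(q,ph,out)
E
python3 t2.py
```

```text
[ 0.154  0.011  0.562 -0.001  0.417  0.232 -0.001 -0.006 -0.16 ] [[1.0, -2.0, -3.0], [3.0, 1.0, 1.0], [-1.0, -1.0, 3.0], [2.0, 3.0, -3.0], [5.0, 2.0, 6.0], [1.0, -1.0, 0.0], [-0.0, 0.0, 0.0]]
[0.15449295863124965, 0.011274817169745825, 0.561638755018704, -0.0013635972194665565, 0.41710835242960925, 0.23153117261050385, -0.0007013211940976301, -0.0061539550190205655, -0.15980832153099253]
(-37, 0) -40 [[(-18, 23, -22, -66, -47)], [(-25, 13, -22, -56, -57)]]
(-37, 0) -35 [[(-14, 20, -24, -63, -41)], [(-20, 10, -24, -53, -50)]]
(-37, 0) -30 [[(-10, 18, -25, -58, -34)], [(-14, 6, -26, -47, -44)]]
(-37, 0) -25 [[(-4, 17, -27, -52, -27)], [(-7, 4, -29, -40, -36)]]
(-37, 0) -20 [[(2, 16, -31, -42, -20)], [(2, 1, -34, -28, -29)]]
(-37, 0) -15 [[(10, 15, -37, -25, -10)], [(11, -1, -41, -11, -22)]]
(-37, 0) -10 [[], [(17, -2, -49, 12, -16)]]
(-37, 0) -5 [[], [(18, -2, -55, 34, -15)]]
(-37, 0) 0 [[], [(19, -1, -57, 46, -18)]]
(-37, 0) 5 [[], [(22, 0, -57, 52, -24)]]
(-37, 0) 10 [[], [(26, 2, -56, 54, -30)]]
(-37, 0) 15 [[(3, 16, -60, 106, -22)], [(30, 4, -55, 54, -36)]]
(-37, 0) 20 [[(10, 18, -
[... 1688 characters left out ...]
5 [[(1, 17, -26, -24, -21)], [(0, 5, -27, -18, -32)]]
(40, -42) -10 [[(6, 16, -33, -6, -14)], [(6, 4, -32, -4, -28)]]
(40, -42) -5 [[], [(10, 3, -38, 12, -24)]]
(40, -42) 0 [[], [(13, 3, -43, 27, -24)]]
(40, -42) 5 [[], [(15, 4, -45, 38, -26)]]
(40, -42) 10 [[(-5, 16, -53, 99, -13)], [(17, 5, -46, 46, -30)]]
(40, -42) 15 [[(1, 17, -52, 90, -20)], [(20, 6, -46, 50, -35)]]
(40, -42) 20 [[(5, 18, -52, 84, -27)], [(22, 8, -46, 52, -40)]]
(40, -42) 25 [[(9, 20, -50, 80, -33)], [(25, 11, -44, 53, -46)]]
(40, -42) 30 [[(12, 22, -49, 76, -39)], [(27, 14, -43, 53, -51)]]
(40, -42) 35 [[(15, 24, -48, 73, -44)], [(29, 17, -41, 53, -56)]]
(40, -42) 40 [[(18, 26, -46, 70, -50)], [(31, 20, -40, 52, -60)]]
```

Fingers tilted about 20° in the pad plane, leaning to tray +y, keep clear of the singularity. I'll set the strip back on the bench, regrip it tilted, and grasp both Ls tilted too.

```bash
python3 -m pendant '[[[0,0,-30],[0,0,0]],[[0,0,-70],[0,0,0]],[[0,0,-100],[0,0,0]],[[0,0,-100],[0,0,0]],[[0,0,-100],[0,0,0]]]'; python3 go.py .60 -.275 .25 -115
```

```text
time_s: 7.15
tcp_pos: [0.4224, 0.0037, 0.2679]
ee_rot: [[-0.241, -0.894, 0.377], [-0.97, 0.21, -0.123], [0.031, -0.395, -0.918]]
wrist_force: [0.9, 1.3, -2.2]
gripper_width: 0.113
gripper_force: 30.0
t 7.15 j [ 29.  -5. -50.  32. -33. -69.] shift [ 226.9 -210.2  117.7] turn [-0.408  0.008  0.196]
```

```bash
python3 -m pendant '[[[35,-32,10],[0,0,0]],[[70,-65,22],[-0.1,0,0.05]],[[105,-95,40],[-0.2,0,0.1]],[[140,-128,60],[-0.3,0.005,0.15]],[[175,-160,85],[-0.408,0.008,0.196]],[[210,-190,107],[-0.408,0.008,0.196]],[[227,-210,118],[-0.408,0.008,0.196]],[[227,-210,118],[-0.408,0.008,0.196]],[[227,-210,118],[-0.408,0.008,0.196]],[[227,-210,118],[-0.408,0.008,0.196]]]'; python3 go.py .60 -.275 .092 -115
```

```text
time_s: 8.15
tcp_pos: [0.5995, -0.2766, 0.2479]
ee_rot: [[-0.423, -0.906, -0.004], [-0.906, 0.424, -0.005], [0.006, 0.001, -1.0]]
wrist_force: [0.4, 0.1, -3.3]
gripper_width: 0.115
gripper_force: 30.0
t 8.15 j [-11.  27.   2.   0. -65. -15.] shift [ -2.7  -0.  155.9] turn [ 0.001 -0.006 -0.001]
```

```bash
python3 -m pendant '[[[0,0,40],[0,-0.006,0]],[[0,0,85],[0,-0.006,0]],[[0,0,125],[0,-0.006,0]],[[0,0,148],[0,-0.006,0]],[[0,0,155],[0,-0.006,0]],[[0,0,155.5],[0,-0.006,0]],[[0,0,155.5],[0,-0.006,0]]]'; python3 -m pendant '[[[0,0,0],[0,0,0]],[[0,0,0],[0,0,0]],[[0,0,0],[0,0,0]],[[4,0,1],[0,-0.09,0]],[[9,0,2],[0,-0.18,0]],[[14,0,3],[0,-0.27,0]],[[17.5,0,3],[0,-0.35,0]],[[17.5,0,3],[0,-0.35,0]],[[17.5,0,3],[0,-0.35,0]]]' 0.4;python3 -m pendant '[[[0,0,0],[0,0,0]],[[0,0,0],[0,0,0]],[[0,0,0],[0,0,0]],[[0,0,0],[0,0,0]],[[0,0,0],[0,0,0]]]' 0
```

```text
time_s: 8.85
tcp_pos: [0.6007, -0.2783, 0.0949]
ee_rot: [[-0.423, -0.906, 0.003], [-0.906, 0.423, -0.002], [0.001, -0.004, -1.0]]
wrist_force: [0.4, 0.1, -2.6]
gripper_width: 0.113
gripper_force: 30.0
time_s: 9.75
tcp_pos: [0.5919, -0.2951, 0.0898]
ee_rot: [[-0.4, -0.905, 0.144], [-0.851, 0.425, 0.308], [-0.34, -0.0, -0.94]]
wrist_force: [-0.2, 0.1, 0.1]
gripper_width: 0.397
gripper_force: 0.0
time_s: 10.25
tcp_pos: [0.5925, -0.2941, 0.0895]
ee_rot: [[-0.398, -0.906, 0.145], [-0.852, 0.424, 0.309], [-0.341, -0.001, -0.94]]
wrist_force: [2.0, 0.7, -0.2]
gripper_width: 0.111
gripper_force: 30.0
```

```bash
cat > tr.py <<'E'
import sys,json
from go import *
# tr.py x y hg [x y hg ..]: grasp point at tray (x,y,hg) mm, tool tilted 20 deg
tr=json.load(open('tray.json')); R=Rt(tr[2]); TT=np.column_stack([-R[:,1],-R[:,0],-R[:,2]])@Ro.from_rotvec([0,-.348,0]).as_matrix()
v=list(map(float,sys.argv[1:]))
for i in range(0,len(v),3): delta(T(v[i:i+3],tr)-.051*TT[:,2],TT)
s=r.sense(); g=np.array(s['tcp_pos'])+.051*np.array(s['ee_rot'])[:,2]
print('now grasp in tray',((g-[tr[0],tr[1],.06])@R*1000).round(1))
E
python3 -m pendant '[[[-10,0,-30],[0,0,0]],[[-24,0,-66],[0,0,0]],[[-38,0,-104],[0,0,0]],[[-52,0,-140],[0,0,0]],[[-60,0,-160],[0,0,0]],[[-60,0,-160],[0,0,0]],[[-60,0,-160],[0,0,0]]]'; python3 tr.py -37 0 140
```

```text
time_s: 10.95
tcp_pos: [0.592, -0.2922, 0.2586]
ee_rot: [[-0.4, -0.906, 0.142], [-0.85, 0.424, 0.311], [-0.342, 0.004, -0.94]]
wrist_force: [-0.6, 0.4, -4.5]
gripper_width: 0.116
gripper_force: 30.0
t 10.95 j [-20.  28.  11. -21. -73.   1.] shift [-139.4  248.    98.4] turn [ 0.342 -0.044 -0.343]
now grasp in tray [ 153.4 -212.9   94.7]
```

```bash
python3 -m pendant '[[[-22,40,5],[0.05,0,-0.05]],[[-44,80,20],[0.12,-0.01,-0.12]],[[-66,120,36],[0.2,-0.02,-0.2]],[[-90,160,54],[0.28,-0.03,-0.28]],[[-112,200,74],[0.342,-0.044,-0.343]],[[-130,232,92],[0.342,-0.044,-0.343]],[[-139,248,98],[0.342,-0.044,-0.343]],[[-139,248,98],[0.342,-0.044,-0.343]],[[-139,248,98],[0.342,-0.044,-0.343]],[[-139,248,98],[0.342,-0.044,-0.343]]]'; python3 tr.py -37 0 140 -37 0 60 -37 0 46
```

```text
time_s: 11.95
tcp_pos: [0.4381, -0.0396, 0.2152]
ee_rot: [[-0.073, -0.882, 0.466], [-0.949, 0.205, 0.24], [-0.307, -0.424, -0.852]]
wrist_force: [0.6, -0.1, -3.7]
gripper_width: 0.116
gripper_force: 30.0
t 11.95 j [  9.   1. -36. -24. -24.   2.] shift [-1.4  1.5  0.3] turn [-0.002 -0.002  0.   ]
t 11.95 j [  9.   1. -36. -24. -24.   2.] shift [25.7  1.7 75.6] turn [-0.002 -0.002  0.   ]
t 11.95 j [  9.   1. -36. -24. -24.   2.] shift [30.4  1.7 88.8] turn [-0.002 -0.002  0.   ]
now grasp in tray [-35.4  -1.6 139.8]
```

```bash
python3 -m pendant '[[[5,1,16],[0,0,0]],[[12,1.5,36],[0,0,0]],[[19,1.5,56],[0,0,0]],[[25.5,1.5,75],[0,0,0]],[[25.5,1.5,75],[0,0,0]],[[25.5,1.5,75],[0,0,0]]]'; python3 tr.py -37 0 44;  python3 - <<'E'
from h import *
cap('wrist','w3.png')
E
```

```text
time_s: 12.55
tcp_pos: [0.47, -0.046, 0.1431]
ee_rot: [[-0.074, -0.882, 0.466], [-0.949, 0.206, 0.239], [-0.307, -0.424, -0.852]]
wrist_force: [-0.3, -0.6, -3.5]
gripper_width: 0.112
gripper_force: 30.0
t 12.55 j [  4.  13. -32. -38. -20.  21.] shift [ 5.2  0.5 16. ] turn [-0.002 -0.003 -0.001]
now grasp in tray [-36.4  -0.6  60.7]
```

View pics/w3.png

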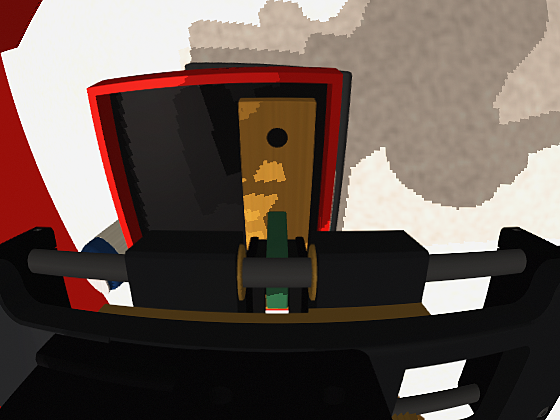

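The strip hangs parallel to the low wall: its right edge is at column 316, the wall's inner face is at about 328, and its far end is at row 98, clear of the wall at about 88. I'll lower it.

```bash
python3 -m pendant '[[[2,0.5,5],[0,0,0]],[[4,0.5,11],[0,0,0]],[[5.5,0.5,16],[0,0,0]],[[6,0.5,18],[0,0,0]],[[6,0.5,18],[0,0,0]],[[6,0.5,18],[0,0,0]]]'; python3 tr.py -37 0 41.5
```

```text
time_s: 13.2
tcp_pos: [0.4771, -0.0462, 0.1261]
ee_rot: [[-0.072, -0.881, 0.467], [-0.949, 0.205, 0.24], [-0.307, -0.425, -0.851]]
wrist_force: [0.5, 0.3, -3.2]
gripper_width: 0.107
gripper_force: 30.0
t 13.2 j [  2.  15. -31. -42. -19.  26.] shift [ 1.2 -0.4  0.5] turn [-0.003 -0.001  0.001]
now grasp in tray [-37.2   0.9  42.4]
```

```bash
python3 -m pendant '[[[0.5,0,1.5],[0,0,0]],[[1,0,3],[0,0,0]],[[1,0,3],[0,0,0]],[[1,0,3],[0,0,0]]]'; python3 tr.py -37 0 41.5
```

```text
time_s: 13.6
tcp_pos: [0.4774, -0.0464, 0.1256]
ee_rot: [[-0.07, -0.881, 0.468], [-0.949, 0.204, 0.242], [-0.309, -0.427, -0.85]]
wrist_force: [-15.4, -1.8, 22.0]
gripper_width: 0.111
gripper_force: 30.0
t 13.6 j [  2.  15. -31. -42. -19.  27.] shift [ 0.9 -0.3  0. ] turn [-0.004  0.001  0.003]
now grasp in tray [-37.1   0.9  41.9]
```

Contact with the floor. Releasing and retreating.

```bash
python3 -m pendant '[[[0,0,-2],[0,0,0]],[[0,0,-2],[0,0,0]],[[0,0,-2],[0,0,0]],[[0,0,-10],[0,0,0]],[[0,0,-40],[0,0,0]],[[0,0,-80],[0,0,0]],[[0,0,-120],[0,0,0]],[[0,0,-150],[0,0,0]],[[0,0,-150],[0,0,0]]]' 0.35; python3 go.py .4261 -.2925 .27 -33.3
python3 - <<'E'
from h import *
for n in ('top','wrist'):
    c=cap(n); tr=[.551,-.0465,-.2286]
    m=brass(c)
    for A,b in blobs(m,60):
        p=np.mean(np.nonzero(b),1)[::-1]
        # intersect with tray plane z=8
        o,v=ray(c,p); R=Rt(tr[2]); q=(o-[tr[0],tr[1],.06])@R; w=v@R; t=(.008-q[2])/w[2]; s=(q+t*w)*1000
        if abs(s[0])<70 and abs(s[1])<90:
            ct=max(cv2.findContours(b.astype(np.uint8),0,1)[0],key=cv2.contourArea)
            P=[]
            for u in ct[:,0]:
                o,v=ray(c,u); q=(o-[tr[0],tr[1],.06])@R; w=v@R; t=(.008-q[2])/w[2]; P.append(((q+t*w)*1000)[:2])
            print(n,A,s.round(1),cv2.minAreaRect(np.array(P,np.float32)))
E
```

```text
time_s: 14.5
tcp_pos: [0.4083, -0.0832, 0.255]
ee_rot: [[-0.07, -0.878, 0.474], [-0.949, 0.204, 0.239], [-0.307, -0.433, -0.847]]
wrist_force: [0.6, -0.6, -0.3]
gripper_width: 0.352
gripper_force: 0.0
t 14.5 j [  1.  -4. -34. -25. -33.   8.] shift [192.9 -64.9 -54.3] turn [-0.59   0.028 -1.107]
top 485 [-31.8  -0.2   8. ] ((-33.295345306396484, -0.02374267578125), (143.7386932373047, 37.73347854614258), 89.88920593261719)
wrist 3914 [-36.8 -13.    8. ] ((-36.91339111328125, 0.6612472534179688), (36.44459915161133, 144.91993713378906), 0.13722887635231018)
```

The strip lies flat at tray (-37, 0.7), measuring 145×36 mm and square to the tray. Next is L2, role B (tool x along own x, tilted grasp).

```bash
cat > gt.py <<'E'
import sys
from go import *
# gt.py x y z yaw ... : grasp point there, tool x at yaw, tilted -0.348 about tool y
v=list(map(float,sys.argv[1:]))
for i in range(0,len(v),4):
    TT=down(v[i+3])@Ro.from_rotvec([0,-.348,0]).as_matrix(); delta(np.array(v[i:i+3])-.051*TT[:,2],TT)
s=r.sense(); print('grasp now',(np.array(s['tcp_pos'])+.051*np.array(s['ee_rot'])[:,2]).round(4))
E
python3 gt.py .4261 -.2925 .2 -33.3
```

```text
t 14.6 j [  1.  -4. -34. -25. -33.   8.] shift [207.1 -72.2 -34.5] turn [-0.77  -0.269 -0.995]
grasp now [ 0.4321 -0.0702  0.2082]
```

```bash
python3 -m pendant '[[[25,-8,-20],[-0.086,-0.03,-0.11]],[[50,-16,-35],[-0.17,-0.06,-0.22]],[[75,-25,-40],[-0.25,-0.09,-0.33]],[[100,-34,-40],[-0.34,-0.12,-0.44]],[[125,-43,-40],[-0.43,-0.15,-0.55]],[[150,-52,-38],[-0.51,-0.18,-0.66]],[[175,-60,-36],[-0.6,-0.21,-0.77]],[[200,-69,-35],[-0.69,-0.24,-0.89]],[[207,-72,-34.5],[-0.77,-0.269,-0.995]],[[207,-72,-34.5],[-0.77,-0.269,-0.995]]]'; python3 -m pendant '[[[0,0,0],[0,0,0]],[[0,0,0],[0,0,0]]]'; python3 gt.py .4261 -.2925 .0415 -33.3
python3 - <<'E'
from h import *
c=cap('wrist','w4.png'); platepose(c,(.444,-.29),'blue')
c=cap('top'); platepose(c,(.444,-.29),'blue')
E
```

```text
time_s: 15.6
tcp_pos: [0.4418, -0.3016, 0.2432]
ee_rot: [[0.783, -0.548, -0.293], [-0.515, -0.836, 0.189], [-0.349, 0.003, -0.937]]
wrist_force: [0.0, -0.6, -0.3]
gripper_width: 0.352
gripper_force: 0.0
time_s: 15.8
tcp_pos: [0.4406, -0.3015, 0.247]
ee_rot: [[0.784, -0.55, -0.286], [-0.517, -0.835, 0.188], [-0.342, 0.001, -0.94]]
wrist_force: [-0.4, -0.3, 0.7]
gripper_width: 0.35
gripper_force: 0.0
t 15.8 j [-19.  24.  -4.  -5. -82.  77.] shift [ 54.3   0.3 147.9] turn [ 0.     0.002 -0.002]
grasp now [ 0.426  -0.2919  0.1991]
holes [[0.4703, -0.3218, 92], [0.4097, -0.2823, 75], [0.4304, -0.2521, 60], [0.4252, -0.292, 41], [0.4338, -0.2945, 19]] 
rect ((450.689208984375, -287.64337158203125), (71.30209350585938, 108.01390838623047), 56.24140167236328) 
poly [[477.0, -345.0], [495.0, -317.0], [438.0, -279.0], [456.0, -249.0], [425.0, -229.0], [386.0, -287.0]]
lug top centre(approx) [ 0.4231 -0.2908  0.03  ]
holes [] 
rect ((519.6114501953125, -37.515541076660156), (148.26583862304688, 35.637149810791016), 76.92049407958984) 
poly [[550.0, 31.0], [519.0, 34.0], [509.0, -17.0], [524.0, -23.0], [524.0, -48.0], [496.0, -62.0], [492.0, -107.0], [522.0, -105.0]]
```

```bash
python3 -m pendant '[[[15,0,40],[0,0,0]],[[30,0,82],[0,0,0]],[[44,0,120],[0,0,0]],[[52,0,142],[0,0,0]],[[54,0,147.5],[0,0,0]],[[54,0,147.5],[0,0,0]],[[54,0,147.5],[0,0,0]]]'; python3 gt.py .4261 -.2925 .0415 -33.3;python3 -m pendant '[[[0,0,0],[0,0,0]],[[0,0,0],[0,0,0]],[[0,0,0],[0,0,0]],[[0,0,0],[0,0,0]],[[0,0,0],[0,0,0]]]' 0
python3 -m pendant '[[[-10,0,-30],[0,0,0]],[[-24,0,-66],[0,0,0]],[[-38,0,-104],[0,0,0]],[[-52,0,-140],[0,0,0]],[[-60,0,-160],[0,0,0]],[[-60,0,-160],[0,0,0]],[[-60,0,-160],[0,0,0]]]'; python3 tr.py 4 42 140
```

```text
time_s: 16.6
tcp_pos: [0.4418, -0.3027, 0.0919]
ee_rot: [[0.786, -0.549, -0.284], [-0.517, -0.836, 0.185], [-0.339, 0.001, -0.941]]
wrist_force: [0.0, 0.5, -0.8]
gripper_width: 0.354
gripper_force: 0.0
t 16.6 j [-19.  34. -13.  -5. -63.  79.] shift [-0.5  0.1  2.8] turn [ 0.001 -0.002 -0.   ]
grasp now [ 0.4273 -0.2933  0.0439]
time_s: 17.1
tcp_pos: [0.441, -0.3025, 0.0909]
ee_rot: [[0.785, -0.549, -0.287], [-0.516, -0.836, 0.186], [-0.342, 0.002, -0.94]]
wrist_force: [-0.3, -1.0, 4.3]
gripper_width: 0.111
gripper_force: 30.0
time_s: 17.8
tcp_pos: [0.4393, -0.3005, 0.2596]
ee_rot: [[0.785, -0.549, -0.288], [-0.516, -0.836, 0.189], [-0.344, 0.0, -0.939]]
wrist_force: [-0.1, -0.4, -3.4]
gripper_width: 0.114
gripper_force: 30.0
t 17.8 j [-19.  23.  -3.  -5. -83.  77.] shift [-108.7 -270.5   69. ] turn [0.768 0.268 0.995]
now grasp in tray [   2.7 -266.7  166.1]
```

```bash
python3 -m pendant '[[[-12,-30,0],[0.086,0.03,0.11]],[[-24,-60,6],[0.17,0.06,0.22]],[[-36,-90,12],[0.25,0.09,0.33]],[[-48,-120,20],[0.34,0.12,0.44]],[[-60,-150,30],[0.43,0.15,0.55]],[[-74,-182,42],[0.51,0.18,0.66]],[[-88,-215,52],[0.6,0.21,0.77]],[[-101,-250,62],[0.69,0.24,0.89]],[[-109,-270,69],[0.768,0.268,0.995]],[[-109,-270,69],[0.768,0.268,0.995]]]'; python3 -m pendant '[[[0,0,0],[0,0,0]],[[0,0,0],[0,0,0]]]'; python3 tr.py 4 42 62 4 42 45
```

```text
time_s: 18.8
tcp_pos: [0.479, -0.0049, 0.229]
ee_rot: [[-0.075, -0.886, 0.457], [-0.949, 0.204, 0.24], [-0.306, -0.416, -0.856]]
wrist_force: [-0.5, -0.5, -3.1]
gripper_width: 0.109
gripper_force: 30.0
time_s: 19.0
tcp_pos: [0.4813, -0.0063, 0.2311]
ee_rot: [[-0.072, -0.885, 0.46], [-0.949, 0.202, 0.24], [-0.306, -0.419, -0.855]]
wrist_force: [-0.5, 0.3, -3.0]
gripper_width: 0.113
gripper_force: 30.0
t 19.0 j [ 14.   4. -33. -17. -24.  -8.] shift [25.1 -1.8 73.5] turn [ 0.005 -0.003  0.002]
t 19.0 j [ 14.   4. -33. -17. -24.  -8.] shift [30.8 -1.9 89.5] turn [ 0.005 -0.003  0.002]
now grasp in tray [  2.3  40.6 139.6]
```

```bash
python3 -m pendant '[[[7,-1,16],[0,0,0]],[[14,-1.5,36],[0,0,0]],[[21,-2,56],[0,0,0]],[[28,-2,72],[0,0,0]],[[28,-2,72],[0,0,0]],[[28,-2,72],[0,0,0]]]'; python3 tr.py 4 39 44;  python3 - <<'E'
from h import *
cap('wrist','w5.png')
E
```

```text
time_s: 19.6
tcp_pos: [0.5158, -0.017, 0.1635]
ee_rot: [[-0.074, -0.883, 0.464], [-0.949, 0.205, 0.24], [-0.307, -0.422, -0.853]]
wrist_force: [-0.5, 0.5, -3.0]
gripper_width: 0.111
gripper_force: 30.0
t 19.6 j [  9.  14. -29. -29. -19.   7.] shift [ 5.7  2.6 18.3] turn [ 0.    -0.003 -0.   ]
now grasp in tray [ 6.6 38.1 63.1]
```

View pics/w5.png

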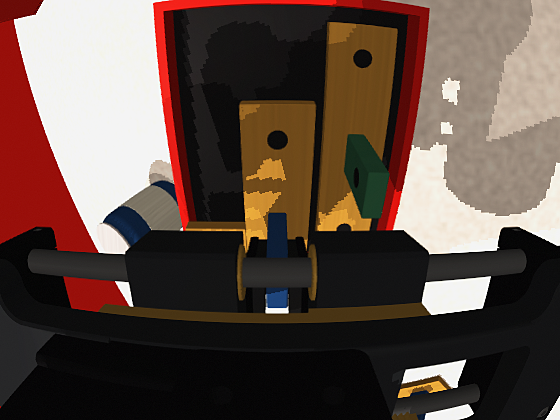

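L2 hangs between the strip (inner edge at columns 320-330) and the upper wall (about 180-190). Its leg spans 239-316 and its foot clears the wall at (190,225). Lowering it.

```bash
python3 -m pendant '[[[2,1.5,6],[0,0,0]],[[4,2.5,12],[0,0,0]],[[6,2.5,18],[0,0,0]],[[6.5,2.5,20.5],[0,0,0]],[[7,2.5,22],[0,0,0]],[[7,2.5,22],[0,0,0]],[[7,2.5,22],[0,0,0]]]'; python3 tr.py 4 39 43
```

```text
time_s: 20.35
tcp_pos: [0.5219, -0.0168, 0.1444]
ee_rot: [[-0.07, -0.883, 0.465], [-0.949, 0.203, 0.243], [-0.309, -0.424, -0.851]]
wrist_force: [-18.3, -2.5, 21.6]
gripper_width: 0.111
gripper_force: 30.0
t 20.35 j [  8.  16. -28. -33. -18.  12.] shift [ 0.8 -0.1  0.1] turn [-0.001  0.001  0.002]
now grasp in tray [ 3.9 39.7 43.4]
```

Contact. Easing off and sliding it 10 mm downslope, which pushes the strip along, then releasing.

```bash
python3 -m pendant '[[[-0.5,0,-2],[0,0,0]],[[-0.5,2,-2],[0,0,0]],[[-0.5,5,-2],[0,0,0]],[[-0.5,8,-2],[0,0,0]],[[-0.5,10,-2],[0,0,0]],[[-0.5,10,-2],[0,0,0]],[[-0.5,10,-2],[0,0,0]]]'; python3 tr.py 4 39 43;  python3 -m pendant '[[[0,0,0],[0,0,0]],[[0,0,0],[0,0,0]],[[0,0,0],[0,0,0]],[[0,0,-10],[0,0,0]],[[0,0,-40],[0,0,0]],[[0,0,-80],[0,0,0]],[[0,0,-120],[0,0,0]],[[0,0,-150],[0,0,0]],[[0,0,-150],[0,0,0]]]' 0.3
cat > chk.py <<'E'
from h import *
import json,sys
tr=json.load(open('tray.json')); R=Rt(tr[2])
for n in sys.argv[1:]:
    c=cap(n); m=brass(c)
    def pl(u):
        o,v=ray(c,u); q=(o-[tr[0],tr[1],.06])@R; w=v@R; return ((q+(.008-q[2])/w[2]*w)*1000)[:2]
    for A,b in blobs(m,60):
        s=pl(np.mean(np.nonzero(b),1)[::-1])
        if abs(s[0])<70 and abs(s[1])<90:
            ct=max(cv2.findContours(b.astype(np.uint8),0,1)[0],key=cv2.contourArea)
            P=np.array([pl(u) for u in ct[:,0]],np.float32); rc=cv2.minAreaRect(P)
            print(n,A,np.round(rc[0],1),np.round(rc[1],1),round(rc[2],1),cv2.approxPolyDP(P.reshape(-1,1,2),8,True)[:,0].round().astype(int).tolist())
E
python3 chk.py wrist top; python3 gt.py .461 .287 .2 35.8 .461 .287 .2 -144.2
```

```text
time_s: 21.05
tcp_pos: [0.5169, -0.0148, 0.1421]
ee_rot: [[-0.07, -0.879, 0.472], [-0.949, 0.204, 0.24], [-0.307, -0.432, -0.848]]
wrist_force: [-1.2, 0.1, 4.8]
gripper_width: 0.114
gripper_force: 30.0
t 21.05 j [  9.  16. -29. -34. -17.  13.] shift [ 1.7 -5.9  0. ] turn [-0.009 -0.001  0.004]
now grasp in tray [-1.5 40.5 43.5]
time_s: 21.95
tcp_pos: [0.4433, -0.0516, 0.2719]
ee_rot: [[-0.07, -0.879, 0.472], [-0.949, 0.204, 0.24], [-0.308, -0.431, -0.848]]
wrist_force: [0.4, 0.3, 0.9]
gripper_width: 0.302
gripper_force: 0.0
wrist 8326 [-1.3  3.7] [108.9 149.4] 0.4 [[-53, -71], [-19, -71], [-18, -30], [15, -31], [16, 42], [50, 40], [51, 79], [5, 78], [1, 31], [-8, 33], [-7, 78], [-56, 73]]
top 680 [ 0.9 23.9] [108.9 108.1] 89.2 [[53, 76], [-51, 71], [-52, 17], [-16, 17], [-13, -27], [19, -27], [18, 35], [54, 44]]
t 22.05 j [  7.  -2. -32. -20. -32.  -2.] shift [-326.4   51.7  115.9] turn [-0.996 -0.53  -2.166]
t 22.05 j [  7.  -2. -32. -20. -32.  -2.] shift [-305.1   72.5   97.9] turn [-0.154  0.156  0.807]
grasp now [ 0.4669 -0.0387  0.2248]
```

B is seated: leg at x -18..16, y -30..78, and foot up to x 51. L1 now takes role A, with the tool reversed on own x.

```bash
python3 -m pendant '[[[-40,10,-10],[-0.02,0.02,0.1]],[[-80,19,-10],[-0.05,0.05,0.24]],[[-125,29,0],[-0.07,0.07,0.38]],[[-170,40,20],[-0.1,0.1,0.52]],[[-215,51,45],[-0.13,0.13,0.66]],[[-260,61,70],[-0.154,0.156,0.807]],[[-305,72,98],[-0.154,0.156,0.807]],[[-305,72,98],[-0.154,0.156,0.807]],[[-305,72,98],[-0.154,0.156,0.807]],[[-305,72,98],[-0.154,0.156,0.807]]]'; python3 - <<'E'
from h import *
c=cap('wrist','w6.png'); platepose(c,(.463,.299),'blue')
E
python3 gt.py .461 .287 .0415 -144.2
```

```text
time_s: 23.05
tcp_pos: [0.4478, 0.2806, 0.2446]
ee_rot: [[-0.762, -0.587, 0.273], [-0.553, 0.81, 0.198], [-0.337, 0.0, -0.942]]
wrist_force: [-0.4, -0.5, 0.6]
gripper_width: 0.3
gripper_force: 0.0
holes [[0.4228, 0.3069, 71], [0.5019, 0.3207, 57], [0.4581, 0.288, 39], [0.4055, 0.2995, 9], [0.4555, 0.2801, 8]] 
rect ((461.7476501464844, 313.0079040527344), (109.0508041381836, 71.5145034790039), 36.095191955566406) 
poly [[439.0, 253.0], [526.0, 316.0], [505.0, 344.0], [449.0, 303.0], [426.0, 330.0], [399.0, 311.0]]
lug top centre(approx) [0.4605 0.2901 0.03  ]
t 23.1 j [  52.    8.  -32.   10.  -31. -114.] shift [ 55.8  -3.3 144.3] turn [ 0.001 -0.005  0.005]
grasp now [0.462  0.292  0.1961]
```

```bash
python3 gt.py .4577 .2882 .0415 -143.9; python3 -c "
from kin import *
from go import down
k=np.array([.1545,.0113,.5616,-.0014,.4171,.2315,-.0007,-.0062,-.1598]);z=(down(-143.9)@Ro.from_rotvec([0,-.348,0]).as_matrix())[:,2]
print(ik(k,np.array([.4577,.2882,.0415])-.051*z,z,[52,15,-32,10,-25]))"
```

```text
t 23.1 j [  52.    8.  -32.   10.  -31. -114.] shift [ 57.7  -0.5 143.6] turn [-0.001 -0.005 -0.   ]
grasp now [0.462  0.292  0.1961]
(array([ 50.3,  22.8, -40.9,   9. ,  -9.2]), np.float64(0.9), np.float64(4.0))
```

The full tilt would put j5 on its limit at L1, and 15° also works for this slot, so I'll use a tilt of 0.25.

```bash
sed -i 's/-\.348,0/-.25,0/' gt.py tr.py; python3 gt.py .4577 .2882 .0415 -143.9; python3 -c "
from kin import *
from go import down
k=np.array([.1545,.0113,.5616,-.0014,.4171,.2315,-.0007,-.0062,-.1598]);z=(down(-143.9)@Ro.from_rotvec([0,-.25,0]).as_matrix())[:,2]
print(ik(k,np.array([.4577,.2882,.0415])-.051*z,z,[52,15,-32,10,-25]))
tr=[.551,-.0465,-.2286];R=Rt(tr[2]);z=-R[:,2]*np.cos(.25)+R[:,1]*np.sin(.25)
for h in(43,140):print(ik(k,T((40,-40,h),tr)-.051*z,z,[0,17,-26,-24,-21]))"
```

```text
t 23.1 j [  52.    8.  -32.   10.  -31. -114.] shift [ 52.7  -0.5 143.8] turn [-0.001  0.093 -0.   ]
grasp now [0.462  0.292  0.1961]
(array([ 50.5,  23.2, -41.9,  17.8, -11.6]), np.float64(0.0), np.float64(0.0))
(array([  2.3,  16.4, -27. , -21.9, -20.3]), np.float64(0.0), np.float64(0.0))
(array([  5.1,   4.9, -29. , -12.8, -28.8]), np.float64(0.0), np.float64(0.0))
```

```bash
python3 -m pendant '[[[15,0,40],[0,0.093,0]],[[30,-0.5,80],[0,0.093,0]],[[43,-0.5,115],[0,0.093,0]],[[50,-0.5,136],[0,0.093,0]],[[52,-0.5,142],[0,0.093,0]],[[52,-0.5,142],[0,0.093,0]],[[52,-0.5,142],[0,0.093,0]],[[52,-0.5,142],[0,0.093,0]]]'; python3 gt.py .4577 .2882 .0415 -143.9
```

```text
time_s: 23.9
tcp_pos: [0.4482, 0.2769, 0.0975]
ee_rot: [[-0.784, -0.585, 0.205], [-0.566, 0.811, 0.15], [-0.254, 0.001, -0.967]]
wrist_force: [0.0, 0.4, 0.4]
gripper_width: 0.298
gripper_force: 0.0
t 23.9 j [  50.   22.  -41.   17.  -13. -120.] shift [0.  3.5 6.8] turn [ 0.     0.007 -0.005]
grasp now [0.4586 0.2846 0.0481]
```

```bash
python3 -m pendant '[[[0,3.5,3],[0,0.007,-0.005]],[[0,3.5,5.5],[0,0.007,-0.005]],[[0,3.5,6],[0,0.007,-0.005]],[[0,3.5,6],[0,0.007,-0.005]]]'; python3 gt.py .4577 .2882 .0415 -143.9;python3 -m pendant '[[[0,0,0],[0,0,0]],[[0,0,0],[0,0,0]],[[0,0,0],[0,0,0]],[[0,0,0],[0,0,0]],[[0,0,0],[0,0,0]]]' 0
python3 -m pendant '[[[-8,0,-30],[0,0,0]],[[-17,0,-68],[0,0,0]],[[-27,0,-106],[0,0,0]],[[-36,0,-144],[0,0,0]],[[-46,0,-182],[0,0,0]],[[-46,0,-182],[0,0,0]],[[-46,0,-182],[0,0,0]]]'; python3 tr.py 40 -40 140
```

```text
time_s: 24.3
tcp_pos: [0.4466, 0.2798, 0.0902]
ee_rot: [[-0.783, -0.589, 0.198], [-0.571, 0.808, 0.143], [-0.244, -0.001, -0.97]]
wrist_force: [-0.2, -0.8, -0.5]
gripper_width: 0.299
gripper_force: 0.0
t 24.3 j [  51.   23.  -42.   17.  -12. -121.] shift [-1.4  0.2 -0.4] turn [-0.001 -0.003  0.   ]
grasp now [0.4567 0.2871 0.0408]
time_s: 24.8
tcp_pos: [0.4467, 0.2798, 0.0902]
ee_rot: [[-0.784, -0.589, 0.198], [-0.571, 0.808, 0.143], [-0.244, -0.001, -0.97]]
wrist_force: [2.5, -0.7, -0.1]
gripper_width: 0.118
gripper_force: 30.0
time_s: 25.5
tcp_pos: [0.4459, 0.2794, 0.2774]
ee_rot: [[-0.784, -0.588, 0.196], [-0.571, 0.809, 0.143], [-0.243, 0.0, -0.97]]
wrist_force: [-0.1, -0.6, -4.4]
gripper_width: 0.113
gripper_force: 30.0
t 25.5 j [  51.    8.  -25.    5.  -44. -109.] shift [ 176.9 -326.7  -14.7] turn [ 0.233 -0.16  -0.783]
now grasp in tray [-81.4 303.  223.2]
```

```bash
python3 -m pendant '[[[22,-40,-15],[0.03,-0.02,-0.1]],[[44,-80,-25],[0.06,-0.04,-0.2]],[[66,-122,-30],[0.09,-0.06,-0.3]],[[88,-163,-30],[0.12,-0.08,-0.4]],[[110,-204,-28],[0.15,-0.1,-0.5]],[[132,-245,-24],[0.19,-0.13,-0.64]],[[155,-286,-19],[0.233,-0.16,-0.783]],[[177,-327,-15],[0.233,-0.16,-0.783]],[[177,-327,-15],[0.233,-0.16,-0.783]],[[177,-327,-15],[0.233,-0.16,-0.783]]]'; python3 -m pendant '[[[0,0,0],[0,0,0]],[[0,0,0],[0,0,0]]]'; python3 tr.py 40 -40 62
```

```text
time_s: 26.5
tcp_pos: [0.4959, -0.0903, 0.2453]
ee_rot: [[-0.122, -0.885, 0.45], [-0.967, 0.208, 0.147], [-0.224, -0.417, -0.881]]
wrist_force: [-0.3, -0.1, -3.7]
gripper_width: 0.116
gripper_force: 30.0
time_s: 26.7
tcp_pos: [0.4962, -0.0877, 0.2469]
ee_rot: [[-0.119, -0.884, 0.451], [-0.967, 0.205, 0.149], [-0.224, -0.419, -0.88]]
wrist_force: [-0.9, -0.4, -3.8]
gripper_width: 0.114
gripper_force: 30.0
t 26.7 j [  5.   5. -29. -13. -29.  -5.] shift [19.  -1.2 74.2] turn [ 0.004 -0.    -0.001]
now grasp in tray [ 38.9 -39.9 138.6]
```

```bash
python3 -m pendant '[[[5,-1,18],[0.004,0,0]],[[10,-1,38],[0.004,0,0]],[[15,-1,58],[0.004,0,0]],[[19,-1,74],[0.004,0,0]],[[19,-1,74],[0.004,0,0]],[[19,-1,74],[0.004,0,0]]]'; python3 tr.py 40 -40 41;  python3 - <<'E'
from h import *
cap('wrist','w7.png')
E
```

```text
time_s: 27.3
tcp_pos: [0.5297, -0.0943, 0.1802]
ee_rot: [[-0.115, -0.881, 0.458], [-0.968, 0.204, 0.149], [-0.224, -0.426, -0.876]]
wrist_force: [-0.3, -0.4, -3.7]
gripper_width: 0.109
gripper_force: 30.0
t 27.3 j [  3.  14. -28. -20. -22.   4.] shift [ 6.8  1.8 21.7] turn [-0.003  0.001  0.002]
now grasp in tray [ 41.9 -38.7  63.7]
```

View pics/w7.png

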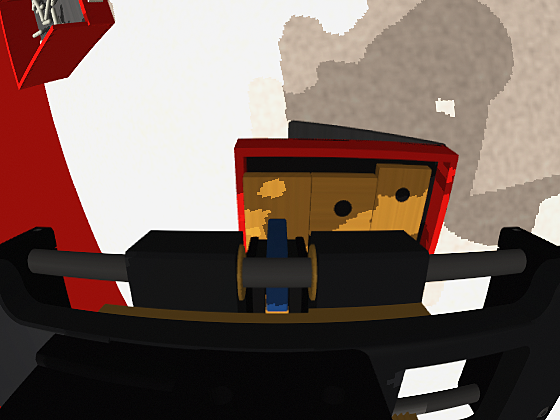

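L1 is held with its leg at columns 243-311 and its foot at 311-376. It sits beside the strip (from 376) and inside the walls (240 and 440, top about 165). Shifting 2 mm downslope and lowering.

```bash
python3 -m pendant '[[[2,2,6],[0,0,0]],[[4,2.5,12],[0,0,0]],[[6,2.5,18],[0,0,0]],[[6.5,2.5,21],[0,0,0]],[[7,2.5,23],[0,0,0]],[[7,2.5,23.5],[0,0,0]],[[7,2.5,23.5],[0,0,0]]]'; python3 tr.py 39 -40 41
```

```text
time_s: 28.05
tcp_pos: [0.537, -0.0979, 0.159]
ee_rot: [[-0.115, -0.881, 0.46], [-0.967, 0.205, 0.149], [-0.225, -0.428, -0.875]]
wrist_force: [-11.5, 0.9, 12.9]
gripper_width: 0.112
gripper_force: 30.0
t 28.05 j [  2.  17. -27. -23. -20.   8.] shift [-0.6  1.1  0.3] turn [-0.005  0.002  0.002]
now grasp in tray [ 40.3 -40.6  41.2]
```

On the floor at hg 41. Releasing, retreating and checking.

```bash
python3 -m pendant '[[[0,0,-1],[0,0,0]],[[0,0,-1],[0,0,0]],[[0,0,-1],[0,0,0]],[[0,0,-10],[0,0,0]],[[0,0,-40],[0,0,0]],[[0,0,-80],[0,0,0]],[[0,0,-120],[0,0,0]],[[0,0,-150],[0,0,0]],[[0,0,-150],[0,0,0]]]' 0.3
python3 chk.py wrist top
python3 - <<'E'
from h import *
cap('wrist','w8.png')
a=cap('top')['frame'][195:270,200:310]; b=cap('scene')['frame'][180:250,250:360]
cv2.imwrite('pics/c8.png',np.vstack([cv2.resize(x,(560,300),interpolation=cv2.INTER_CUBIC) for x in(a,b)])[:,:,::-1])
E
```

```text
time_s: 28.95
tcp_pos: [0.4691, -0.1208, 0.2941]
ee_rot: [[-0.114, -0.876, 0.469], [-0.968, 0.205, 0.147], [-0.224, -0.437, -0.871]]
wrist_force: [0.1, 0.2, 0.7]
gripper_width: 0.301
gripper_force: 0.0
wrist 4209 [-19.5  21.9] [188.2  72.4] 90.0 [[-19, -72], [-17, -31], [16, -32], [16, 23], [1, 20], [-16, 49], [-24, 39], [-32, 51], [-31, 101], [-43, 116], [-31, 32], [-24, 39], [-22, 17], [-37, -11], [-56, 12], [-55, -70]]
wrist 3760 [ 22.3 -20.9] [ 72.2 109.2] 0.2 [[-13, -74], [58, -74], [58, 34], [23, 33], [23, -37], [-12, -38]]
wrist 241 [35.  44.1] [34.8 10. ] 0.5 [[52, 44], [18, 49], [18, 39]]
top 892 [ 1.2 11.1] [134.  108.1] 89.7 [[53, 76], [-51, 71], [-52, 17], [-28, 12], [-27, -6], [-51, -19], [-53, -53], [-16, -55], [-12, -30], [17, -31], [18, 35], [54, 44]]
top 315 [ 42.6 -21.5] [ 34.6 108.3] 0.5 [[56, 33], [26, 27], [28, -23], [50, -39], [36, -59], [43, -76], [59, -75]]
top 71 [  4.1 -52.2] [28.6 26.2] 10.7 [[16, -40], [-10, -41], [-8, -62], [17, -60]]
```

View pics/c8.png

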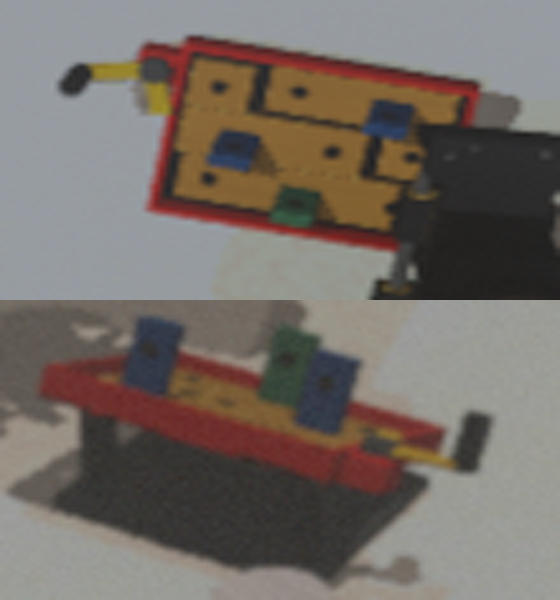

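All three plates lie flat and interlocked with clear gaps. L1's footprint on the floor plane measures 72×109 mm, and the latch is still open with its knob at crop (75,78). Next, the knob.

```bash
cat > t3.py <<'E'
from kin import *
from go import delta
k=np.array([.1545,.0113,.5616,-.0014,.4171,.2315,-.0007,-.0062,-.1598]); tr=[.551,-.0465,-.2286]; R=Rt(tr[2])
c=cap('top'); h,s,v=hsv(c); m=(v<70); m[:200]=0; m[230:]=0; m[:,:203]=0; m[:,221:]=0
A,b=blobs(m,8)[0]; u=np.mean(np.nonzero(b),1)[::-1]; o,w=ray(c,u); q=(o-[tr[0],tr[1],.06])@R; w=w@R; kn=(q+(.042-q[2])/w[2]*w)*1000
print('knob',A,u,kn.round(1),'from pivot',np.hypot(kn[0]-45,kn[1]-97),'angle',np.arctan2(-(kn[0]-45),kn[1]-97))
for ti in(.25,.35):
  z=-R[:,2]*np.cos(ti)+R[:,1]*np.sin(ti)
  for p in((39,138,120),(39,138,47),(15,127,47),(3,97,47)): print(ti,p,*ik(k,T(p,tr)-.051*z,z,[10,17,-26,-24,-21]))
E
python3 t3.py; python3 tr.py 39 138 120
```

```text
knob 27 [214.66666667 214.14814815] [ 39.3 136.2  42. ] from pivot 39.584239979059845 angle 0.14337558020116514
0.25 (39, 138, 120) [ 26.9   9.5 -37.6  16.3 -15.2] 0.0 0.0
0.25 (39, 138, 47) [ 24.1  18.2 -35.2   9.1  -9.2] 0.4 1.71
0.25 (15, 127, 47) [ 24.3  17.4 -36.3   3.   -9.2] 0.6 2.84
0.25 (3, 97, 47) [ 21.9  16.4 -36.9  -3.3  -9.2] 0.5 2.58
0.35 (39, 138, 120) [ 24.4   9.7 -30.7  -5.6 -18.1] 0.0 0.0
0.35 (39, 138, 47) [ 21.3  18.3 -27.8 -15.2 -12.9] 0.0 0.0
0.35 (15, 127, 47) [ 21.5  17.3 -30.7 -17.4 -11. ] 0.0 0.0
0.35 (3, 97, 47) [ 17.9  16.4 -30.7 -24.  -12.7] 0.0 0.0
t 29.25 j [ -0.   1. -27. -15. -36.   0.] shift [-1.931e+02 -1.000e-01  1.150e+02] turn [-0.003  0.001  0.001]
now grasp in tray [ 38.8 -77.5 183.5]
```

```bash
sed -i 's/-\.25,0/-.4,0/' tr.py; python3 tr.py 39 138 115
```

```text
t 29.25 j [ -0.   1. -27. -15. -36.   0.] shift [-1.842e+02 -1.000e-01  1.204e+02] turn [-0.003 -0.149  0.001]
now grasp in tray [ 38.8 -77.5 183.5]
```

```bash
python3 -m pendant '[[[-40,0,20],[0,-0.03,0]],[[-80,0,45],[0,-0.06,0]],[[-120,0,70],[0,-0.1,0]],[[-155,0,97],[0,-0.149,0]],[[-184,0,120],[0,-0.149,0]],[[-184,0,120],[0,-0.149,0]],[[-184,0,120],[0,-0.149,0]]]'; python3 tr.py 39 138 48
```

```text
time_s: 29.95
tcp_pos: [0.5453, 0.0765, 0.2231]
ee_rot: [[-0.046, -0.882, 0.468], [-0.935, 0.203, 0.29], [-0.351, -0.425, -0.835]]
wrist_force: [-1.2, -0.5, -0.5]
gripper_width: 0.298
gripper_force: 0.0
t 29.95 j [ 22.  10. -28. -17. -20. -16.] shift [26.4 -0.2 61.6] turn [-0.001 -0.001  0.003]
now grasp in tray [ 38.7 138.3 114.9]
```

```bash
python3 -m pendant '[[[9,0,20],[0,0,0]],[[18,0,42],[0,0,0]],[[24,0,56],[0,0,0]],[[26,0,61],[0,0,0]],[[26,0,61],[0,0,0]],[[26,0,61],[0,0,0]]]'; python3 tr.py 39 138 48;  python3 -m pendant '[[[0,0,0],[0,0,0]],[[0,0,0],[0,0,0]],[[0,0,0],[0,0,0]],[[0,0,0],[0,0,0]]]' 0; for p in "27.5 135.2" "16.5 127.8" "8.6 118" "4.2 106.5" "3 96"; do python3 tr.py $p 48|head -1|cut -c50-; done
```

```text
time_s: 30.55
tcp_pos: [0.5725, 0.0686, 0.1653]
ee_rot: [[-0.047, -0.881, 0.472], [-0.935, 0.205, 0.29], [-0.352, -0.427, -0.833]]
wrist_force: [-0.5, -0.3, -0.5]
gripper_width: 0.297
gripper_force: 0.5
t 30.55 j [ 18.  18. -24. -27. -17.  -2.] shift [-0.1  0.9  2.9] turn [-0.005 -0.     0.001]
now grasp in tray [ 40.1 136.8  50.6]
time_s: 30.95
tcp_pos: [0.5728, 0.0695, 0.1656]
ee_rot: [[-0.046, -0.88, 0.472], [-0.935, 0.205, 0.291], [-0.353, -0.428, -0.832]]
wrist_force: [-3.2, 1.3, 1.5]
gripper_width: 0.144
gripper_force: 30.0
 3.4 12.5  1.6] turn [-0.005  0.001  0.002]
10.2 23.5 -1.4] turn [-0.005  0.001  0.002]
19.2 31.4 -5.2] turn [-0.005  0.001  0.002]
29.8 35.8 -9.8] turn [-0.005  0.001  0.002]
 39.5  37.  -13.9] turn [-0.005  0.001  0.002]
```

```bash
python3 -m pendant '[[[0.5,6,0],[0,0,0]],[[2.5,12.5,-1],[0,0,0]],[[5.5,18,-2],[0,0,0]],[[9,23.5,-4],[0,0,0]],[[13.5,28,-6],[0,0,0]],[[18,31.5,-7.5],[0,0,0]],[[23.5,34,-10],[0,0,0]],[[29,36,-12],[0,0,0]],[[34,37,-14],[0,0,0]],[[40,37,-17],[0,0,0]]]'; python3 tr.py 3 97 48
python3 - <<'E'
from h import *
c=cap('scene'); a=c['frame'][170:250,260:380]; b=cap('wrist')['frame'][150:350,140:420]
cv2.imwrite('pics/c9.png',np.vstack([cv2.resize(a,(450,300),interpolation=cv2.INTER_CUBIC),cv2.resize(b,(450,300))])[:,:,::-1])
E
```

```text
time_s: 31.95
tcp_pos: [0.5303, 0.0362, 0.1498]
ee_rot: [[-0.044, -0.881, 0.47], [-0.934, 0.203, 0.293], [-0.354, -0.427, -0.832]]
wrist_force: [-1.1, 7.2, -0.2]
gripper_width: 0.147
gripper_force: 30.0
t 31.95 j [ 13.  16. -27. -36. -18.  10.] shift [-0.  -0.3  3.1] turn [-0.003  0.003  0.003]
now grasp in tray [ 2.8 95.9 50.9]
```

View pics/c9.png

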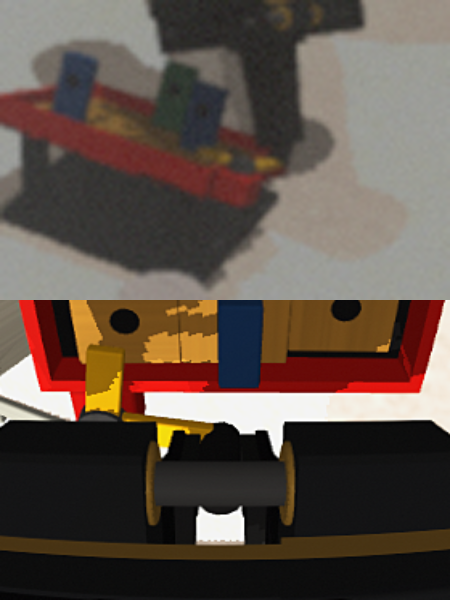

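The tongue now reaches over the tray at (103,375), and the handle runs along the wall to the gripped knob at (222,435). I'll push firmly onto the stop, then release and back off.

```bash
python3 -m pendant '[[[3,0,-1],[0,0,0]],[[6,0,-2.5],[0,0,0]],[[9,0,-4],[0,0,0]],[[9,0,-4],[0,0,0]]]'; python3 tr.py 3 97 48 | tail -1; python3 -m pendant '[[[0,0,0],[0,0,0]],[[0,0,0],[0,0,0]],[[0,0,0],[0,0,0]],[[0,0,0],[0,0,0]],[[0,0,-15],[0,0,0]],[[0,0,-45],[0,0,0]],[[0,0,-90],[0,0,0]],[[0,0,-130],[0,0,0]],[[0,0,-130],[0,0,0]]]' 0.3
python3 - <<'E'
from h import *
tr=[.551,-.0465,-.2286]; R=Rt(tr[2])
c=cap('wrist','w9.png'); h,s,v=hsv(c); y=(h>=22)&(h<=34)&(s>170)&(v>90)
def pl(u,hh):
    o,w=ray(c,u); q=(o-[tr[0],tr[1],.06])@R; w=w@R; return ((q+(hh-q[2])/w[2]*w)*1000)[:2]
for A,b in blobs(y,60)[:6]:
    ct=max(cv2.findContours(b.astype(np.uint8),0,1)[0],key=cv2.contourArea); P=np.array([pl(u,.021) for u in ct[:,0]],np.float32); rc=cv2.minAreaRect(P)
    print(A,np.mean(np.nonzero(b),1)[::-1].round(),rc)
E
python3 chk.py wrist
```

```text
time_s: 32.45
tcp_pos: [0.5276, 0.0271, 0.1494]
ee_rot: [[-0.046, -0.882, 0.469], [-0.934, 0.205, 0.294], [-0.355, -0.425, -0.833]]
wrist_force: [-0.7, 10.8, 0.2]
gripper_width: 0.147
gripper_force: 30.0
now grasp in tray [ 2.1 86.4 50.8]
time_s: 33.35
tcp_pos: [0.4668, -0.014, 0.2628]
ee_rot: [[-0.043, -0.876, 0.481], [-0.935, 0.206, 0.29], [-0.353, -0.437, -0.827]]
wrist_force: [1.0, 0.2, 0.0]
gripper_width: 0.301
gripper_force: 0.0
277 [238. 180.] ((44.5376091003418, 78.3035659790039), (11.859785079956055, 25.622570037841797), 0.48342347145080566)
255 [263. 199.] ((21.097835540771484, 99.8543472290039), (28.690399169921875, 10.751648902893066), 0.46589821577072144)
wrist 11159 [-1.2 22.1] [108.9 185.3] 0.1 [[-55, -70], [-19, -70], [-19, -29], [16, -30], [17, 44], [52, 43], [53, 101], [42, 98], [37, 115], [10, 115], [6, 100], [39, 101], [40, 79], [4, 79], [3, 32], [-7, 33], [-9, 79], [-55, 73]]
wrist 6105 [ 22.6 -20.1] [ 72.1 108.4] 0.1 [[-13, -74], [58, -73], [58, 34], [23, 34], [23, -38], [-13, -39]]
```

The latch is shut: the handle lies along tray -x and the tongue along -y, each within 0.5° of the tray axes. The plates are unmoved and the gripper is clear. Handing in.

```bash
python3 -m pendant '[[[0,0,0],[0,0,0]],[[0,0,0],[0,0,0]],[[0,0,0],[0,0,0]]]' | head -1; python3 -c "
from station import r
print(r.finish_job())"
```

```text
time_s: 33.75
the job is handed in; nothing more can be done
None
```

I handed the job in at about 34 s: both L plates and the strip measured flat and interlocked in the tray, the latch measured shut to within 0.5°, and the gripper was clear; no verdict came back.

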